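# Restock the tasting-sample dispenser and serve the first sample

## Robot

A 6-joint arm with a two-finger parallel gripper is mounted at the origin on the work surface. World frame = base frame: x ahead of the robot, y to its left, z up, the work surface at z = 0. Lengths are in mm, angles in rad, forces in N, time in s.
With the tool pointing down it reaches from about 300 to 775 mm from the base axis. Payload 14.6 kg.
Tool frame: the origin (TCP) lies on the centre line of the jaws, within the pads' length; the fingertips stand manip.tcp_to_tips ahead of it and the grasp point (between the pads) lies 5 mm behind it (manip.tcp_to_tips is the distance from the TCP to the fingertips, in mm); z points along the fingers, y is the direction in which the jaws open and shut (so a half turn about z gives the same grasp; the last joint's range is limited). The gripper opens to 94 mm and grips with 3 to 60 N. Pads are 16 mm wide; open, the fingers measure 119 mm over their backs; the gripper's body (75 mm by 177 mm) begins 78 mm behind the grasp point.
Start: joints at [1.266, 0.3, 1.521, -0, 1.321, -0.067], TCP at [129.559, 534.513, 219.446] pointing down, gripper open.
Joint ranges: [-3.03, 3.03], [-0.79, 2.21], [0.23, 2.52], [-1.04, 4.18], [0, 3.07], [-2.55, 2.55]. Speed limits (rad/s): [2.22, 2.22, 2.57, 3.14, 3.14, 3.14].

## Interface

Orientations are given as [roll, pitch, yaw] about the fixed x, y, z axes, in that order (R = Rz(yaw) Ry(pitch) Rx(roll)).
In Python, from cell import manip, optics, workorder gives the robot as it stands. The module is installed in compiled form; this text tells all that it offers.
- The arm moves only by the tool jog_arm, never from a script. Its argument "deltas" is text: rows parted by semicolons, each of 5 numbers parted by spaces: the shift along the tool's x, y, z in mm, then the turn about the tool's z in rad, then the finger opening in mm, from 0 to 94. In form: tx ty tz twist grip; .... A call has exactly 10 rows; each row is the pose to reach, as a shift and turn from the pose commanded when the call began, along the tool's axes at that moment; what a row does not reach only later rows make up. A row lasts 1/8 s, in which the tool goes at most 62.5 mm and 10.7 degrees, less where a joint would pass 70% of its speed; a pose out of reach is approached as far as the arm can. A call with a gripper value outside its range is refused whole. The fingers move at their own pace and stop on an object; "squeeze" is the grip in N (left out, the last holds). Time passes only in rows, so rows that repeat a pose let the fingers close, or fill a call up. It gives the time, the measured TCP pose, the force and the opening at its end, in the units of the state.
- manip.read_state(): the state, without advancing time (a new reading comes with each control period).
- optics.camera(name): name is "scene" or "top" or "wrist"; returns (picture, depth): 400x640x3 uint8, red, green, blue; 400x640 float32, mm along the optical axis (not along the pixel's ray), 0 where there is no reading.
- optics.get_calibration(name): a dict with "intrinsics" (3x3 intrinsics, pixels), "R" (3x3) and "t" (3): a world point X has camera coordinates R X + t; the wrist camera has in their place "hand_eye" (4x4, takes a point from camera to tool coordinates, whose origin is the TCP and whose axes are the flange's). Camera axes: x right, y down, z forward; pixel columns grow to the right and rows downward; lengths in mm; the calibration is good to about 2 mm. A picture is of the moment at which its call begins: read the wrist's pose just before it. get_calibration takes no time and is no camera call.
- workorder.sign_off(): hands the job in, once; it reports no verdict.
The state is a dict: "clock": time; "joints": joint angles; "qd": joint speeds; "effort": joint torques, N m; "eef_pos": TCP position; "eef_rot": TCP orientation; "wrist_force": force on the tool from outside, world axes, zero at the start; "moment": the same for the moment, N m; "finger_gap": finger opening in mm.
Only numpy, scipy, OpenCV 4.12 (cv2) and the standard library are available. Lean on these libraries where they do the work, as an engineer would, in place of code of your own. Each camera call takes 0.05 s, during which the arm holds its last target.

## Task

Restock the sample dispenser: press its red release so the sprung tray pops out, put the empty tube from the tray into the crate for empties, and push the tray home until it clicks. Then load all the full tubes from the cork-lined carrier into the magazine one by one in tasting order (white first, then rosé, red and sweet, as many of these as are there). Finally press the release again to dispense the white, lay it in the straw-coloured place of the cradle, and push the tray home until it clicks and stays, so that the next tube drops in; do not knock over or shift the other things on the table.

Things in the scene. Friction and masses are not known exactly. Their poses are not given: they have to be found in the camera images.
- dispenser: gravity-feed tube dispenser, fixed: oak foot (x -105 to 132, y -87 to 152, z 0 to 6 mm) with an upright magazine in its middle. Origin on the table under the magazine's centre line; front is -x (towards the robot), y left seen from the robot, z up. With the tray home, loaded tubes lie along y, centres 30 (tray pocket), 62, 94, 126 mm high; it holds four
- magazine_mouth (a point): centre of the magazine's mouth, 160 mm above the dispenser's origin, same axes. Slot inside 35 mm (x) by 147 mm (y). Oak end plates (|x| up to 25, |y| 74 to 83) and clear guide strips (|x| 18 to 23, |y| 50 to 74) stand from z 50 to 150 mm, then a flared lip to 162 mm. Between the strips (|y| under 50) it is open in front and behind for the hand. Tubes may be let go at the mouth
- tray (a joint): travel of the sprung tray in m: 0 latched home (rests at 0.0005), 0.095 out to the front (-x of the dispenser), -0.005 at its back stop. The spring pushes out with 9 N at home, 7.5 N out, with a damper: it is out about 0.5 s after release. To latch, push in to 0 or 1 to 3 mm beyond; in the last 20 mm the latch adds about 5 N (20 N in all). With the tray out the stack stands on its rails
- tray_pocket (a point): middle of the tray's pocket at the height of the centre of a tube in it, 30 mm above the table; moves with the tray, axes as the dispenser's. A tube lies in it along y. Stops in front (38 mm high) and rails behind (44 mm high) touch it only more than 50 mm from its middle; between them the floor is at 10 mm, so fingers can go down before and behind the tube's middle
- tray_front (a point): middle of the outer face of the tray's brass front plate, 30 mm above the table, 93 mm in front of the pocket's centre; moves with the tray. The plate is 157 mm wide (y), from 7 to 48 mm above the table; with the tray home it stands 63 mm in front of the magazine. Push here towards the dispenser's +x
- release_top (a point): centre of the top of the red release button, 30 mm in diameter, 59 mm above the table when up, on a dark block (60 by 59 mm, 45 mm high) at the left front corner of the dispenser. Press straight down
- release (a joint): travel of the release button in m: 0 up, 0.009 fully down; the tray is let go from about 0.006. It springs back by itself: 2.3 N to start it, 6.3 N fully down. Let it come up before the tray is pushed home
- white: white wine, pale straw yellow, always there: sealed round tube, 32 mm diameter, 140 mm long, 0.1 kg, dark grey cap at its +x end, narrow paper band; origin at its centre, own x along its length (either way round will do; it can roll). Starts in a cell of the carrier, origin 19 mm above the table
- rose: rosé, pink, may be absent: sealed round tube, 32 mm diameter, 140 mm long, 0.1 kg, dark grey cap at its +x end, narrow paper band; origin at its centre, own x along its length (either way round will do; it can roll). Starts in a cell of the carrier, origin 19 mm above the table
- red: red wine, very dark red, may be absent: sealed round tube, 32 mm diameter, 140 mm long, 0.1 kg, dark grey cap at its +x end, narrow paper band; origin at its centre, own x along its length (either way round will do; it can roll). Starts in a cell of the carrier, origin 19 mm above the table
- sweet: sweet wine, amber orange, may be absent: sealed round tube, 32 mm diameter, 140 mm long, 0.1 kg, dark grey cap at its +x end, narrow paper band; origin at its centre, own x along its length (either way round will do; it can roll). Starts in a cell of the carrier, origin 19 mm above the table
- empty: empty tube, clear pale glass, 32 mm diameter, 140 mm long, 0.05 kg; lies in the pocket of the closed tray at the start; origin at its centre, own x along its length
- carrier: oak carrier in which the full tubes lie side by side at the start, along its y, fixed: 308 mm (x) by 202 mm (y), cork floor 3 mm thick, end rims 23 mm high at |y| 95 to 101, and dividers 23 mm high and 20 mm thick (x) at x -144, -72, 0, 72, 144, only at |y| over 46, so the middle is free for fingers. Origin at the centre of its underside
- cradle: tasting cradle, fixed: dark base 190 mm (x) by 144 mm (y), 8 mm thick, with two notched oak rails along x, at 42 to 58 mm either side of its middle. A tube is laid across both, along y, in one of three notches (38 mm wide, floor 22 mm high, teeth 38 mm high), marked by straw, pink and dark red inlays on the base. Origin at the centre of its underside
- white_place (a point): straw-coloured place of the cradle, 60 mm to the -x side of its middle: where the centre of a tube lying in it is, 38 mm above the table; axes as the cradle's, so the tube lies along y
- crate: crate for empties, fixed: open pale wooden box 170 mm (x) by 210 mm (y) outside, 65 mm high, walls and floor 8 mm; origin at the centre of its underside
- goblet: stemmed wine glass standing, 76 mm diameter, 165 mm high, to be left alone
- notebook: blue notebook lying, 100 by 140 by 14 mm, to be left alone
- corkscrew: black folding corkscrew lying, 120 mm long, 14 mm high, to be left alone
- cork_bowl: small white bowl of corks, 70 mm diameter, 74 mm high, to be left alone
Things that resemble listed ones, but are neither listed nor needed, are in the scene too. There is more than one size of the red; the job needs the middle-sized.

How it is judged (in metres and radians):
On the way, in this order (a step that is already met when the one before it is completed fails the run):
1. the release has been pressed and the tray is out (value of joint tray above 0.08 m), for 0.1 s.
2. the empty tube is in the crate, let go (x of empty in the frame of crate between -0.077 and 0.077 m and y of empty in the frame of crate between -0.097 and 0.097 m and z of empty in the frame of crate between 0 and 0.05 m and contact force between the fingers and empty below 0.2 N), for 0.2 s.
3. the empty tray is latched home and let go (value of joint tray below 0.004 m and value of joint release below 0.002 m and contact force between the fingers and tray below 0.2 N), for 0.3 s.
4. the white lies in the pocket under the magazine (x of white in the frame of dispenser between -0.012 and 0.012 m and y of white in the frame of dispenser between -0.012 and 0.012 m and z of white in the frame of dispenser between 0.015 and 0.04 m and contact force between the fingers and white below 0.2 N), for 0.2 s.
5. the rosé, if there, is in the magazine (x of rose in the frame of dispenser between -0.012 and 0.012 m and y of rose in the frame of dispenser between -0.012 and 0.012 m and z of rose in the frame of dispenser between 0.015 and 0.072 m and contact force between the fingers and rose below 0.2 N), for 0.2 s.
6. the red, if there, is in the magazine (x of red in the frame of dispenser between -0.012 and 0.012 m and y of red in the frame of dispenser between -0.012 and 0.012 m and z of red in the frame of dispenser between 0.015 and 0.104 m and contact force between the fingers and red below 0.2 N), for 0.2 s.
7. the sweet, if there, is in the magazine (x of sweet in the frame of dispenser between -0.012 and 0.012 m and y of sweet in the frame of dispenser between -0.012 and 0.012 m and z of sweet in the frame of dispenser between 0.015 and 0.136 m and contact force between the fingers and sweet below 0.2 N), for 0.2 s.
8. the tray has come out with the white in it (value of joint tray above 0.08 m and distance between white and tray_pocket below 0.015 m), for 0.1 s.
9. the white lies in the straw-coloured place of the cradle, let go (x of white in the frame of white_place between -0.012 and 0.012 m and y of white in the frame of white_place between -0.025 and 0.025 m and z of white in the frame of white_place between -0.006 and 0.006 m and angle between the x axis of white and the y axis of white_place, either way round below 0.2 rad and contact force between the fingers and white below 0.2 N), for 0.2 s.
10. the tray is latched home again (all of step 3), for 0.3 s.
At the end, for the whole second after the job is handed in: tray latched home (within 4 mm), release up; white across the cradle in its straw place (12 mm across, 25 mm along, 6 mm in height, 0.2 rad); empty tube in the crate; all other full tubes stacked in the magazine, the lowest in the pocket; all at rest and let go (all of step 2 and all of step 9 and all of step 10 and x of rose in the frame of dispenser between -0.012 and 0.012 m and y of rose in the frame of dispenser between -0.012 and 0.012 m and z of rose in the frame of dispenser between 0.015 and 0.04 m and contact force between the fingers and rose below 0.2 N and x of red in the frame of dispenser between -0.012 and 0.012 m and y of red in the frame of dispenser between -0.012 and 0.012 m and z of red in the frame of dispenser between 0.015 and 0.072 m and contact force between the fingers and red below 0.2 N and x of sweet in the frame of dispenser between -0.012 and 0.012 m and y of sweet in the frame of dispenser between -0.012 and 0.012 m and z of sweet in the frame of dispenser between 0.015 and 0.104 m and contact force between the fingers and sweet below 0.2 N and linear speed of each of white, rose, red, sweet, empty below 0.02 m/s); the robot touches nothing.
It fails at once if the wine glass, notebook, corkscrew or bowl of corks is shifted more than 30 mm (distance of any of goblet, notebook, corkscrew, cork_bowl from where it was at the start of the episode above 0.03 m).
It fails at once if the wine glass or the bowl is tipped over (angle between any of goblet, cork_bowl's own z axis and vertical above 0.5 rad).
Of rose, red, sweet only 1 to 3 are there at a start; the rules pass over those that are not, and their reading is None.
At some moment in a run one of white, rose, red, sweet may be knocked a few centimetres aside while the robot is not near it.
It also fails if it takes over 208 s, if anything falls off the work surface, if the arm or the gripper's body presses on something with over 40 N, if the wrist force passes 120 N, or if a joint passes its speed limit or range.

## Working session

There is one attempt and no reset: what is moved stays moved. The work goes in short steps, Python scripts to look and compute and a tool call to move; the robot and the scene stay as the last step left them, time stands still between calls to the robot, and variables do not carry over. Pictures are saved under pics/ and viewed, and the job is handed in when it is done.

Besides the shell and the picture viewer there is one more tool, called after "Emit:" by a JSON object that holds its "api" and its "payload", one argument or row to a line. jog_arm: Moves the arm, as the interface text tells. Its arguments: {"type":"object","properties":{"deltas":{"type":"string"},"squeeze":{"type":"number"}},"required":["deltas"]}

```bash
mkdir -p pics; ls
cat > h.py <<'E'
import numpy as np, cv2
from cell import manip, optics, workorder
E
python3 - <<'E'
from h import *
print(manip.read_state()); print(manip.tcp_to_tips)
for n in ("scene","top","wrist"):
    c=optics.get_calibration(n); print(n,c)
    p,d=optics.camera(n); cv2.imwrite(f"pics/{n}0.png",p[:,:,::-1]); np.save(f"pics/{n}0.npy",d)
E
```

```text
pics
{'clock': 0.0, 'joints': array([ 1.26636725e+00,  3.00501854e-01,  1.52160618e+00, -2.31269649e-06,
        1.32067704e+00, -6.65958623e-02]), 'qd': array([ 0.00025737,  0.00070796, -0.00082735, -0.00200192,  0.0009894 ,
        0.00050601]), 'effort': array([ 1.59705891e-03, -5.31809735e+01, -3.52733624e+01,  7.08385441e-02,
        2.43708916e-02, -9.34445234e-05]), 'eef_pos': array([129.50423842, 534.27723712, 218.85883165]), 'eef_rot': array([-3.14040274e+00, -7.71159281e-05,  2.90375996e+00]), 'wrist_force': array([-1.01932063,  0.19176011, -0.63064095]), 'moment': array([-0.04632219,  0.09057787, -0.02002629]), 'finger_gap': 93.3362139215625}
14.0
scene {'intrinsics': array([[413.37024856,   0.        , 321.00219563],
       [  0.        , 413.37024856, 202.06759501],
       [  0.        ,   0.        ,   1.        ]]), 'R': array([[-0.07958352,  0.99668703, -0.01677598],
       [ 0.73780153,  0.04757855, -0.67333884],
       [-0.67030991, -0.06596401, -0.73914368]]), 't': array([ 105.30614615, -255.51814926, 1452.203795  ])}
top {'intrinsics': array([[451.19397956,   0.  
[... 166 characters left out ...]
 0.00140368],
       [-0.97397979, -0.0800025 , -0.21204473],
       [ 0.21145037,  0.01592732, -0.97725895]]), 't': array([-103.25477558,  496.31397025, 1147.57157857])}
wrist {'intrinsics': array([[352.92671225,   0.        , 319.71338849],
       [  0.        , 352.92671225, 202.54442158],
       [  0.        ,   0.        ,   1.        ]]), 'hand_eye': array([[-1.56299132e-04, -9.68018889e-01, -2.50877272e-01,
         7.26811888e+01],
       [ 9.99999983e-01, -1.74837576e-04,  5.16066940e-05,
        -3.04153343e-01],
       [-9.38190287e-05, -2.50877260e-01,  9.68018901e-01,
        -1.65222361e+02],
       [ 0.00000000e+00,  0.00000000e+00,  0.00000000e+00,
         1.00000000e+00]])}
```

View pics/scene0.png

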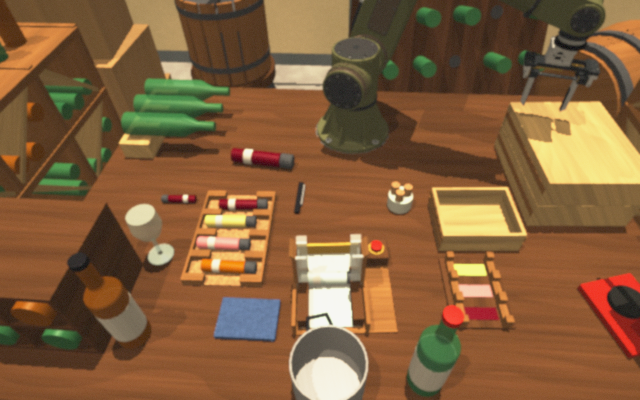

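View pics/top0.png

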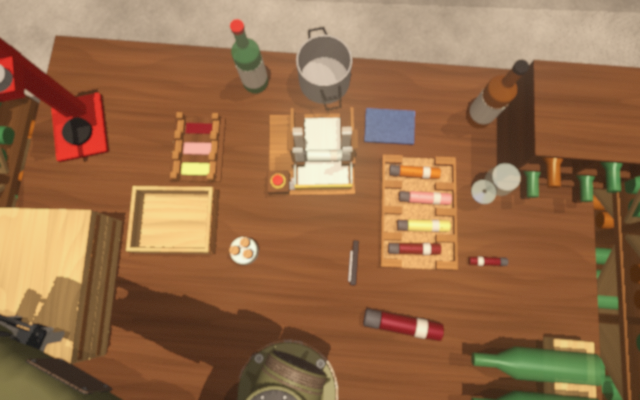

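View pics/wrist0.png

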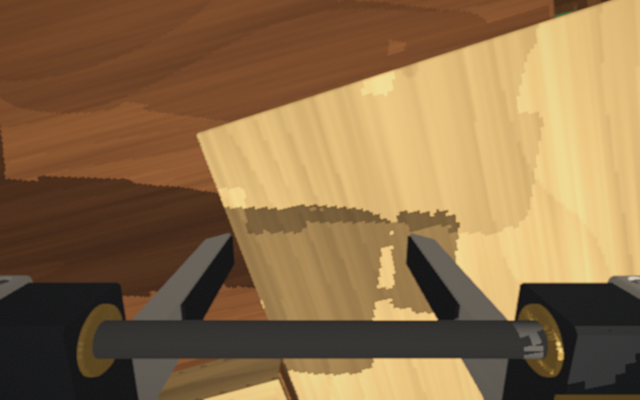

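The scene view shows all four full tubes in the carrier (top view: red ~(415,248), white ~(425,225), rosé ~(425,197), sweet ~(415,172)). The dispenser is at ~(322,150), with the button at (278,180). The crate is at (170,220) and the cradle at (197,148). Next I'll build a metric overhead map.

```bash
cat > h.py <<'E'
import numpy as np, cv2
from cell import manip, optics, workorder
from scipy.spatial.transform import Rotation as Ro
def tcp(s):
    T=np.eye(4);T[:3,:3]=Ro.from_euler('xyz',s['eef_rot']).as_matrix();T[:3,3]=s['eef_pos'];return T
def pts(name,d,s=None):
    c=optics.get_calibration(name);K=c['intrinsics']
    v,u=np.mgrid[0:d.shape[0],0:d.shape[1]]
    P=np.stack([(u-K[0,2])/K[0,0]*d,(v-K[1,2])/K[1,1]*d,d],-1).astype(float)
    if name=='wrist':
        T=tcp(s)@c['hand_eye'];W=P@T[:3,:3].T+T[:3,3]
    else: W=(P-c['t'])@c['R']
    W[d<=0]=np.nan
    return W
def ortho(p,W,x0,x1,y0,y1,res,zmax=400):
    # rows: x decreasing downward (far top), cols: y decreasing rightwards
    H=int((x1-x0)/res);Wd=int((y1-y0)/res)
    im=np.zeros((H,Wd,3),np.uint8);hz=np.full((H,Wd),-50.)
    m=np.isfinite(W[...,2])&(W[...,2]<zmax);X=W[m];C=p[m]
    o=np.argsort(X[:,2]);X=X[o];C=C[o]
    r=((x1-X[:,0])/res).astype(int);c=((y1-X[:,1])/res).astype(int)
    k=(r>=0)&(r<H)&(c>=0)&(c<Wd)
    im[r[k],c[k]]=C[k];hz[r[k],c[k]]=X[k,2]
    return im,hz
def save(n,p,scale=1):
    p=cv2.resize(p,None,fx=scale,fy=scale,interpolation=cv2.INTER_NEAREST) if scale!=1 else p
    cv2.imwrite(f'pics/{n}.png',p[:,:,::-1])
E
python3 - <<'E'
from h import *
for n in('top','scene'):
    p=cv2.imread(f'pics/{n}0.png')[:,:,::-1];d=np.load(f'pics/{n}0.npy')
    W=pts(n,d)
    im,h=ortho(p,W,100,800,-450,550,2.5)
    for y in range(-400,550,100):
        c=int((550-y)/2.5);im[:,c]=im[:,c]//2+100
    for x in range(100,800,100):
        r=int((800-x)/2.5)-1;im[r]=im[r]//2+100
    save('ortho_'+n,im,2)
    hh=np.clip((h+10)*1.2,0,255).astype(np.uint8)
    save('h_'+n,cv2.applyColorMap(hh,cv2.COLORMAP_JET),2)
E
```

```text
(no output)
```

View pics/ortho_top.png

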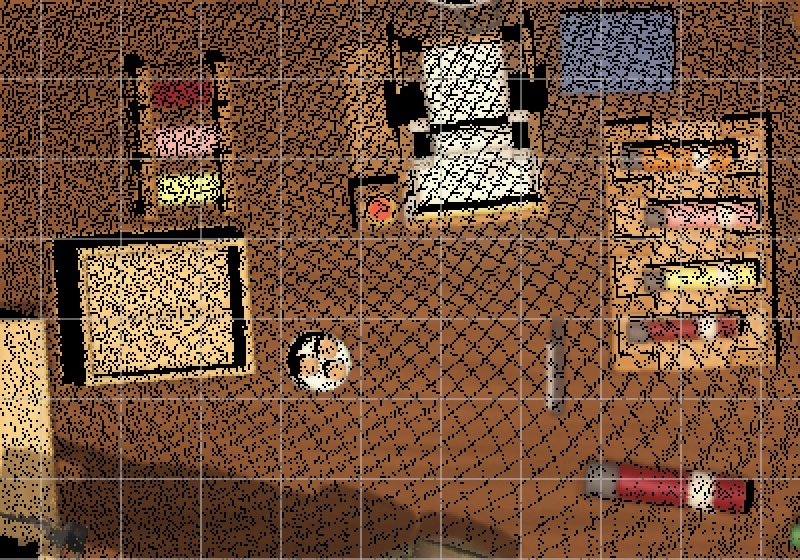

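View pics/h_top.png

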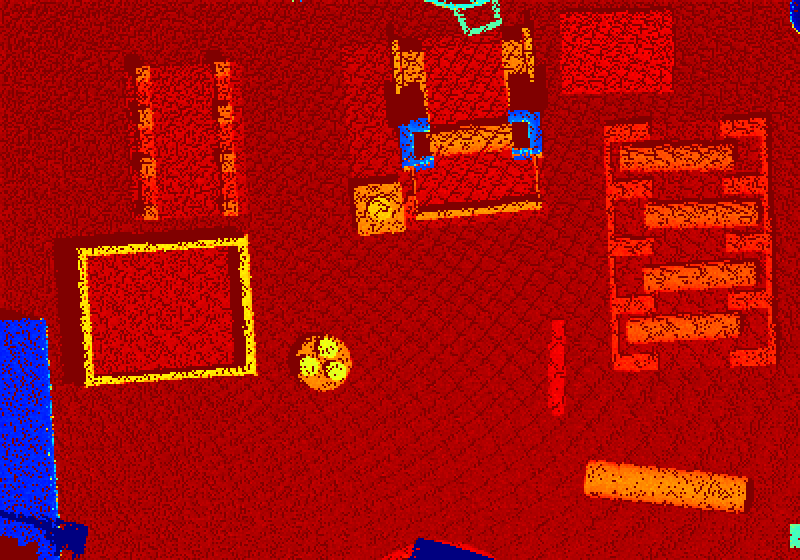

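Run:
```python
from h import *
Ws=[]
for n in('top','scene'):
    d=np.load(f'pics/{n}0.npy'); Ws.append(pts(n,d).reshape(-1,3))
    W=Ws[-1]; 
    t=W[(W[:,0]>300)&(W[:,0]<450)&(W[:,1]>-80)&(W[:,1]<80)&(W[:,2]<8)]; print(n,'table z',np.median(t[:,2]))
def sel(W,x0,x1,y0,y1,z0,z1):
    return W[(W[:,0]>x0)&(W[:,0]<x1)&(W[:,1]>y0)&(W[:,1]<y1)&(W[:,2]>z0)&(W[:,2]<z1)]
def rect(P):
    r=cv2.minAreaRect(P[:,:2].astype(np.float32)); return np.round(r[0],1),np.round(r[1],1),round(r[2],2)
for n,W in zip(('top','scene'),Ws):
    print(n)
    print('crate',rect(sel(W,320,520,220,470,58,75)))
    print('crate med z',np.median(sel(W,320,520,220,470,58,75)[:,2]))
    print('stack',rect(sel(W,100,420,480,700,120,260)),np.nanpercentile(sel(W,100,420,480,700,100,260)[:,2],[50,95]))
    m=sel(W,550,700,-180,90,145,175); print('mag',len(m),rect(m),np.median(m[:,2]))
    for a,b in((-180,-70),(-30,90)):
        q=sel(W,550,700,a,b,152,175); print('  lip',rect(q))
    print('button',np.median(sel(W,500,580,30,130,54,65),0),rect(sel(W,500,580,30,130,54,65)))
    print('block',rect(sel(W,500,590,30,130,38,50)),np.median(sel(W,500,590,30,130,40,50)[:,2]))
    f=sel(W,500,560,-140,30,40,56); print('front',rect(f),np.median(f[:,2]))
    print('cradle rails',rect(sel(W,510,740,240,400,30,45)),rect(sel(W,510,740,240,400,14,45)))
    print('carrier',rect(sel(W,320,660,-430,-190,16,30)))
    for nm,(a,b) in dict(sweet=(590,630),rose=(515,550),white=(440,475),red=(370,410)).items():
        q=sel(W,a-10,b+10,-420,-200,28,45); r=rect(q); print(nm,r,np.percentile(q[:,2],95))
    print('goblet',np.median(sel(W,540,700,-480,-420,100,200),0) if 1 else 0)
    print('bowl',rect(sel(W,290,400,90,210,40,90)))
    print('bigred',rect(sel(W,150,240,-400,-160,15,80)))
    print('notebook',rect(sel(W,670,800,-300,-140,8,25)))
    print('pot', sel(W,700,850,-200,60,70,400)[:,0].min() if len(sel(W,700,850,-200,60,70,400)) else None)
```

```text
top table z 0.41711284697386386
scene table z -1.512360613050207
top
crate (array([411.2, 341.9]), array([170.9, 214.2]), 3.76)
crate med z 64.89211862642964
stack (array([245.7, 588.4]), array([301.7, 212.2]), 3.35) [168.09499186 171.63297458]
mag 485 (array([626.7, -39. ]), array([ 64.5, 175.1]), 5.81) 157.06736640062473
  lip (array([ 631.9, -107.5]), array([60.8, 37.4]), 5.49)
  lip (array([619.7,  29.5]), array([64.5, 37.4]), 5.7)
button [538.94326732  74.86627396  59.44344899] (array([538.4,  74.6]), array([28.4, 26.5]), 51.68)
block (array([548.1,  67.5]), array([77.1, 76. ]), 5.95) 45.398332412260956
front (array([536.7, -47.8]), array([ 17.4, 156. ]), 2.15) 47.19585203588373
cradle rails (array([624.3, 316.6]), array([191.1, 118. ]), 3.03) (array([624.7, 315. ]), array([129.9, 197.5]), 89.75)
carrier (array([ 493.9, -312.6]), array([308. , 203.9]), 2.34)
sweet (array([ 604. , -306.2]), array([195.1,  46.1]), 83.08) 37.80496273292468
rose (array([ 537. , -309.6]), array([197.4,  43.3]), 89.68) 38.00617552472869
white (array([ 456.1, -305. ]), array([178.9,  46.6]), 84.71) 37.
[... 1026 characters left out ...]
, 118.2]), 3.33) (array([625.4, 321. ]), array([193.4, 118.2]), 3.33)
carrier (array([ 494.9, -308.1]), array([311.9, 203.3]), 2.15)
sweet (array([ 605.6, -291.8]), array([ 27.1, 139.2]), 0.5) 34.86294349328912
rose (array([ 534.2, -322. ]), array([ 26.2, 140. ]), 0.85) 34.576152201369545
white (array([ 458.5, -320. ]), array([ 25.7, 140. ]), 4.09) 34.21331623915922
red (array([ 393.2, -298.3]), array([ 28.1, 138.4]), 3.67) 34.76144422757302
goblet [ 580.79476333 -463.93326566  146.10528974]
bowl (array([351. , 150.1]), array([65.3, 65.7]), 43.92)
bigred (array([ 196.9, -276.8]), array([201.5,  45.1]), 84.2)
notebook (array([ 736.2, -217.8]), array([102.2, 140.9]), 0.9)
pot 757.7022180396285
```

```bash
cat > mv.py <<'E'
from h import *
def plan(wps, cur=None):
    """wps: list of (x,y,z,yaw,grip,nrows) world; prints rows, relative to cur commanded pose (x,y,z,yaw)"""
    s=manip.read_state()
    if cur is None:
        T=tcp(s); x,y,z=s['eef_pos']; yaw=s['eef_rot'][2]
    else: x,y,z,yaw=cur
    R=Ro.from_euler('xyz',[np.pi,0,yaw]).as_matrix()
    rows=[];p=np.array([x,y,z,yaw],float);p[3]=yaw;g0=None
    a=p.copy()
    for (X,Y,Z,YW,g,n) in wps:
        b=np.array([X,Y,Z,YW],float); b[3]=a[3]+(b[3]-a[3]+np.pi)%(2*np.pi)-np.pi
        for i in range(1,n+1):
            q=a+(b-a)*i/n
            d=R.T@(q[:3]-p[:3]); rows.append([round(v,1) for v in d]+[round(-(q[3]-p[3]),3),g])
        a=b
    for k in range(0,len(rows),10):
        print('; '.join(' '.join(f'{v:g}' for v in r) for r in rows[k:k+10]), '|',len(rows[k:k+10]))
def st():
    s=manip.read_state();print('t',round(s['clock'],2),np.round(s['eef_pos'],1),np.round(s['eef_rot'],3),'F',np.round(s['wrist_force'],1),'gap',round(s['finger_gap'],1),'j',np.round(s['joints'],2));return s
E
python3 - <<'E'
from mv import *
plan([(540.7,77,221,3.14,0,10)])
E
```

```text
-50.7 -34.8 -0.2 -0.024 0; -101.5 -69.5 -0.4 -0.047 0; -152.2 -104.3 -0.6 -0.071 0; -202.9 -139 -0.8 -0.094 0; -253.7 -173.8 -1 -0.118 0; -304.4 -208.6 -1.2 -0.142 0; -355.1 -243.3 -1.4 -0.165 0; -405.9 -278.1 -1.6 -0.189 0; -456.6 -312.9 -1.8 -0.213 0; -507.3 -347.6 -1.9 -0.236 0 | 10
```

Emit:
{"api": "jog_arm", "payload": {
  "deltas": "-40 -27 0 0 0; -90 -61 0 -0.04 0; -145 -99 0 -0.07 0; -200 -137 0 -0.1 0; -255 -174 0 -0.12 0; -310 -212 0 -0.15 0; -365 -250 0 -0.18 0; -420 -287 0 -0.2 0; -470 -322 0 -0.22 0; -507 -347.5 0 -0.236 0"
}}

```text
clock: 1.4
eef_pos: [537.6, 80.0, 219.4]
eef_rot: [3.142, -0.0, 3.14]
wrist_force: [-0.1, 0.8, -1.0]
finger_gap: 0.5
```

Run:
```python
from mv import *
s=st();p,d=optics.camera('wrist');save('w1',p);np.save('pics/w1.npy',d)
s=st()
W=pts('wrist',d,s).reshape(-1,3)
def sel(x0,x1,y0,y1,z0,z1):
    return W[(W[:,0]>x0)&(W[:,0]<x1)&(W[:,1]>y0)&(W[:,1]<y1)&(W[:,2]>z0)&(W[:,2]<z1)]
def rect(P):
    r=cv2.minAreaRect(P[:,:2].astype(np.float32)); return np.round(r[0],1),np.round(r[1],1),round(r[2],2)
print(np.median(sel(500,700,60,140,55,65),0),rect(sel(515,565,50,105,55,65)))
for a,b in((-180,-70),(-30,90)): print('lip',rect(sel(550,700,a,b,152,170)))
print('front',rect(sel(500,570,-140,36,44,56)))
```

```text
t 1.4 [537.6  80.  219.4] [ 3.142 -0.     3.14 ] F [-0.1  0.8 -1. ] gap 0.5 j [ 0.08  0.29  1.54  0.    1.32 -1.49]
t 1.45 [540.7  75.2 218.9] [-3.14   0.     3.138] F [ 2.2 -3.5 -0.9] gap 0.5 j [ 0.07  0.29  1.53 -0.    1.32 -1.5 ]
[542.19082029  71.09581301  58.25505606] (array([542.4,  69.3]), array([28.4, 29.5]), 47.28)
lip (array([ 635.8, -110.7]), array([65.4, 35.5]), 5.18)
lip (array([0., 0.]), array([0., 0.]), 0.0)
front (array([539.8, -53.2]), array([  8.3, 156.5]), 5.56)
```

View pics/w1.png

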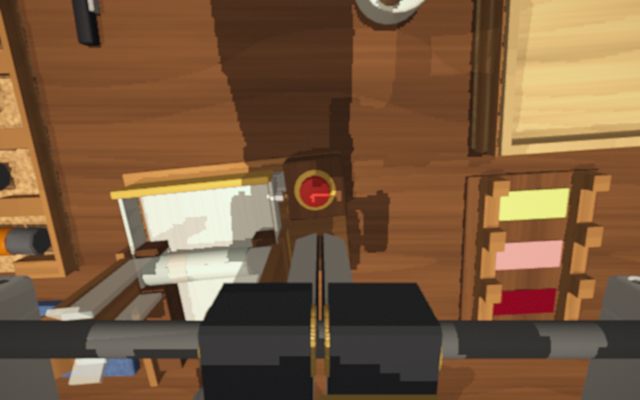

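The wrist view shows the button at (315,190), but the arm was still settling, so I'll measure again now that it is still.

```bash
cat > disp.py <<'E'
from mv import *
def wr(tag):
    s=st();p,d=optics.camera('wrist');save(tag,p);np.save(f'pics/{tag}.npy',d)
    return s,p,d,pts('wrist',d,s).reshape(-1,3)
def sel(W,x0,x1,y0,y1,z0,z1):
    return W[(W[:,0]>x0)&(W[:,0]<x1)&(W[:,1]>y0)&(W[:,1]<y1)&(W[:,2]>z0)&(W[:,2]<z1)]
def rect(P):
    r=cv2.minAreaRect(P[:,:2].astype(np.float32)); return np.round(r[0],1),np.round(r[1],1),round(r[2],2)
E
python3 - <<'E'
from disp import *
s,p,d,W=wr('w2')
print(rect(sel(W,515,565,45,105,55,65)))
for a,b in((-180,-70),(-30,90)): print('lip',rect(sel(W,550,700,a,b,152,170)))
print('front',rect(sel(W,500,570,-140,36,44,56)))
print('table',np.nanmedian(sel(W,380,500,-50,50,-20,20)[:,2]))
q=sel(W,330,500,230,460,55,75); print('crate',rect(q))
q=sel(W,515,740,240,400,30,45); print('rails',rect(q))
E
```

```text
t 1.45 [540.7  75.2 218.9] [-3.14   0.     3.138] F [ 2.2 -3.5 -0.9] gap 0.5 j [ 0.07  0.29  1.53 -0.    1.32 -1.5 ]
(array([539.3,  74.2]), array([28.5, 29. ]), 41.73)
lip (array([ 633.3, -107.3]), array([65.2, 38.3]), 5.38)
lip (array([0., 0.]), array([0., 0.]), 0.0)
front (array([536.9, -48.1]), array([  8.4, 156.2]), 5.7)
table -0.007027519730115728
crate (array([465.7, 271.4]), array([172.2,  92. ]), 49.26)
rails (array([597.6, 315.3]), array([136.8, 118.6]), 3.33)
```

Emit:
{"api": "jog_arm", "payload": {
  "deltas": "1.7 0 30 0 0; 1.7 -0.7 70 0 0; 1.7 -0.7 110 0 0; 1.7 -0.7 135 0 0; 1.7 -0.7 148 0 0; 1.7 -0.7 156 0 0; 1.7 -0.7 156 0 0; 1.7 -0.7 120 0 0; 1.7 -0.7 70 0 0; 1.7 -0.7 20 0 0"
}}

```text
clock: 2.75
eef_pos: [534.7, 81.3, 201.8]
eef_rot: [3.141, 0.001, 3.14]
wrist_force: [-0.1, 0.3, -0.5]
finger_gap: 0.4
```

Run:
```python
from disp import *
s,p,d,W=wr('w3');s=st()
s,p,d,W=wr('w4');s=st()
```

```text
t 2.75 [534.7  81.3 201.8] [3.141e+00 1.000e-03 3.140e+00] F [-0.1  0.3 -0.5] gap 0.4 j [ 0.08  0.29  1.57  0.    1.28 -1.49]
t 2.8 [536.8  81.5 208.7] [3.141 0.01  3.14 ] F [ 0.1 -1.   6.8] gap 0.6 j [ 0.08  0.29  1.56 -0.    1.28 -1.49]
t 2.8 [536.8  81.5 208.7] [3.141 0.01  3.14 ] F [ 0.1 -1.   6.8] gap 0.6 j [ 0.08  0.29  1.56 -0.    1.28 -1.49]
t 2.85 [536.7  81.5 205.6] [3.141 0.01  3.14 ] F [0.  0.3 0.4] gap 0.3 j [ 0.08  0.29  1.57 -0.    1.27 -1.49]
```

View pics/w4.png

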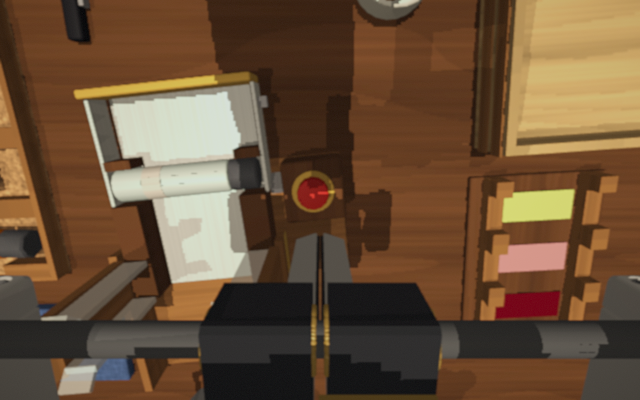

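Step 1's result is visible: the tray is out, with the empty tube at (115–260,180). One concern is the gripper body's clearance to the loaded stack, so I'll measure the real gripper geometry and the tube's position.

Run:
```python
from disp import *
s=st();T=tcp(s)
out=[]
for n in('top','scene'):
    p,d=optics.camera(n);save(n+'1',p);np.save(f'pics/{n}1.npy',d)
    W=pts(n,d).reshape(-1,3);W=W[np.isfinite(W[:,0])]
    P=(W-T[:3,3])@T[:3,:3]
    P=P[(abs(P[:,0])<120)&(abs(P[:,1])<150)&(P[:,2]<20)&(P[:,2]>-250)]
    for z0 in range(-240,20,20):
        q=P[(P[:,2]>z0)&(P[:,2]<=z0+20)]
        if len(q)>2: print(n,z0,len(q),'x',np.round([q[:,0].min(),q[:,0].max()]),'y',np.round([q[:,1].min(),q[:,1].max()]))
d=np.load('pics/w4.npy');W=pts('wrist',d,s).reshape(-1,3)
q=sel(W,505,560,-130,40,38,50);print('empty',rect(q),np.median(q,0),np.percentile(q[:,2],95))
q=sel(W,425,460,-140,36,44,56);print('front',rect(q))
```

```text
t 2.85 [536.7  81.5 205.6] [3.141 0.01  3.14 ] F [0.  0.3 0.4] gap 0.3 j [ 0.08  0.29  1.57 -0.    1.27 -1.49]
top -240 92 x [12. 43.] y [-61.  38.]
top -220 43 x [21. 34.] y [-28.  20.]
top -200 21 x [17. 30.] y [-25.  33.]
top -140 615 x [-34.  34.] y [-88.  63.]
top -120 44 x [-15.  34.] y [-88. -42.]
top -100 17 x [21. 34.] y [-80. -42.]
scene -240 246 x [-43.  65.] y [-58.  63.]
scene -220 426 x [-37.  -3.] y [-30.  37.]
scene -200 247 x [-36.   7.] y [-32.  37.]
scene -180 451 x [-40.  33.] y [-37.  40.]
scene -160 99 x [-34.  19.] y [-37.  20.]
scene -140 1154 x [-36.  33.] y [-85.  92.]
scene -120 552 x [-37.  35.] y [-84.  92.]
scene -100 457 x [-36.  28.] y [-77.  83.]
scene -80 9 x [-32.  -1.] y [-6. 82.]
scene -60 80 x [-12.  -0.] y [-9. 16.]
scene -40 77 x [-12.   8.] y [-9. 16.]
scene -20 69 x [-12.  -5.] y [-9. 16.]
scene 0 53 x [-12.   8.] y [-9. 16.]
empty (array([536. , -46.4]), array([ 47.8, 152.2]), 0.09) [531.27737017 -40.73669981  41.06238943] 43.074218118156274
front (array([443.2, -57.4]), array([  7.9, 156. ]), 5.66)
```

View pics/scene1.png

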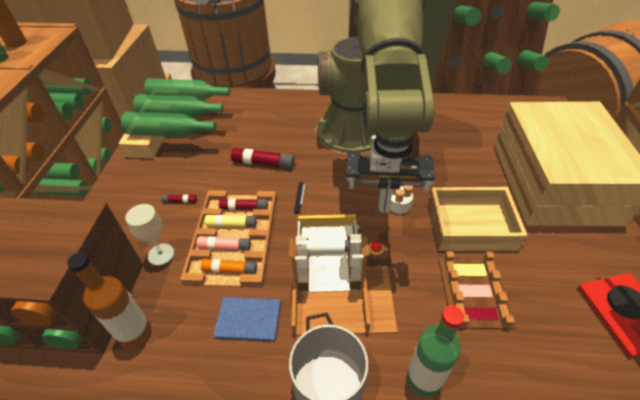

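Run:
```python
from disp import *
s=manip.read_state();T=tcp(s)
for n in('top','scene'):
    d=np.load(f'pics/{n}1.npy');W=pts(n,d).reshape(-1,3);W=W[np.isfinite(W[:,0])]
    P=(W-T[:3,3])@T[:3,:3]
    P=P[(abs(P[:,0])<60)&(abs(P[:,1])<110)&(P[:,2]<-60)&(P[:,2]>-160)]
    for y0 in list(range(-100,100,8)):
        q=P[(P[:,1]>y0)&(P[:,1]<=y0+8)]
        if len(q)>3: print(n,y0,len(q),'z',np.round(np.percentile(q[:,2],[0,5,50,95,100])),'x',np.round([q[:,0].min(),q[:,0].max()]))
p=cv2.imread('pics/scene1.png');cv2.imwrite('pics/crop.png',cv2.resize(p[120:220,330:450],None,fx=6,fy=6,interpolation=cv2.INTER_CUBIC))
```

```text
top -92 74 z [-135. -134. -131. -122. -112.] x [-34.  33.]
top -84 138 z [-135. -134. -131. -111.  -93.] x [-34.  34.]
top -76 130 z [-134. -134. -131. -124.  -95.] x [-32.  33.]
top -68 121 z [-135. -134. -131. -129. -123.] x [-35.  33.]
top -60 101 z [-135. -134. -132. -106. -104.] x [-25.  27.]
top -52 92 z [-136. -134. -131. -105. -104.] x [-22.  27.]
top -44 4 z [-131. -127. -107. -104. -104.] x [-2. 27.]
top 52 8 z [-133. -133. -128. -126. -126.] x [-1.  9.]
top 60 8 z [-134. -133. -132. -130. -130.] x [ 0. 10.]
scene -92 9 z [-128. -128. -127. -126. -126.] x [-24.   2.]
scene -84 114 z [-130. -129. -127. -103.  -89.] x [-38.  30.]
scene -76 136 z [-129. -129. -126.  -94.  -87.] x [-38.  32.]
scene -68 116 z [-129. -128. -127. -100.  -96.] x [-36.  34.]
scene -60 96 z [-130. -129. -127. -101.  -98.] x [-36.  29.]
scene -52 79 z [-130. -128. -127. -100.  -98.] x [-29.  20.]
scene -44 106 z [-150. -149. -127. -101.  -97.] x [-29.  22.]
scene -36 67 z [-153. -150. -131.  -99.  -95.] x [-32. -18.]
scene -28 74 z [-154. -150. -129.  -98.  -95.] x [-31. -19.]
scene -20 117 z [-153. -151. -119.  -94.  -90.] x [-37. -12.]
scene -12 116 z [-154. -150. -118.  -93.  -63.] x [-36. -10.]
scene -4 106 z [-153. -150. -121.  -64.  -60.] x [-36.  -9.]
scene 4 128 z [-153. -147. -109.  -64.  -60.] x [-37.   2.]
scene 12 111 z [-151. -148. -113.  -92.  -60.] x [-37. -10.]
scene 20 85 z [-144. -128. -110.  -95.  -91.] x [-36.   6.]
scene 28 80 z [-128. -128. -121.  -98.  -97.] x [-30.  25.]
scene 36 81 z [-129. -128. -119.  -99.  -96.] x [-31.  26.]
scene 44 81 z [-129. -128. -119.  -99.  -98.] x [-31.  26.]
scene 52 72 z [-129. -129. -121.  -99.  -98.] x [-30.  27.]
scene 60 123 z [-130. -129. -126.  -99.  -96.] x [-36.  29.]
scene 68 124 z [-130. -129. -127.  -97.  -87.] x [-36.  31.]
scene 76 152 z [-130. -129. -126.  -91.  -85.] x [-37.  30.]
scene 84 103 z [-130. -129. -127. -113. -108.] x [-37.  31.]
```

View pics/crop.png

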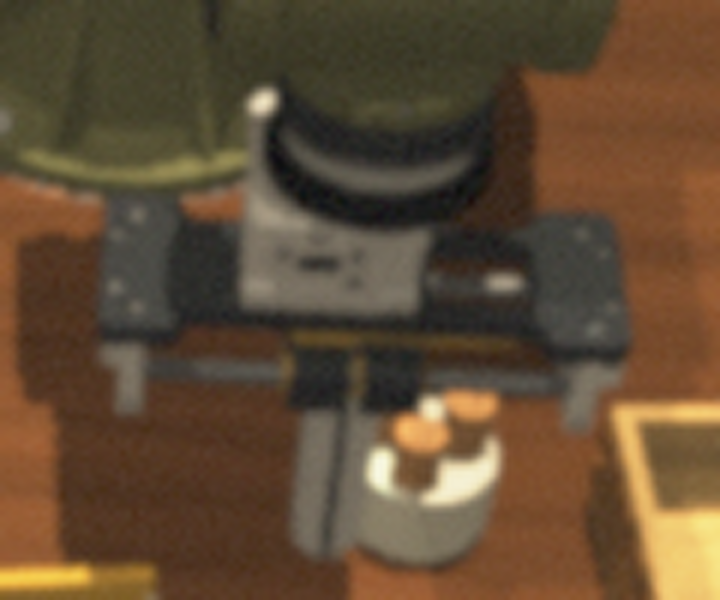

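Run:
```python
from disp import *
d=np.load('pics/w4.npy');c=optics.get_calibration('wrist')
K=c['intrinsics'];v,u=np.mgrid[0:400,0:640]
P=np.stack([(u-K[0,2])/K[0,0]*d,(v-K[1,2])/K[1,1]*d,d],-1)@c['hand_eye'][:3,:3].T+c['hand_eye'][:3,3]
for r in (280,300,320,340,360,380,398):
    for cc in (2,20,35,60,90,110,150): print(r,cc,np.round(P[r,cc]),end=' ')
    print()
    for cc in (635,620,605,580,550,530): print(r,cc,np.round(P[r,cc]),end=' ')
    print()
```

```text
280 2 [ 33. -78. -87.] 280 20 [ 33. -73. -87.] 280 35 [-105. -311.  186.] 280 60 [-117. -302.  209.] 280 90 [ -72. -204.  120.] 280 110 [ -73. -187.  121.] 280 150 [ -96. -175.  167.] 
280 635 [ 34.  75. -88.] 280 620 [ 33.  73. -87.] 280 605 [-118.  332.  210.] 280 580 [-102.  279.  180.] 280 550 [-114.  263.  203.] 280 530 [-114.  240.  203.] 
300 2 [ 31. -73. -93.] 300 20 [ 28. -73. -88.] 300 35 [ 26. -72. -85.] 300 60 [-144. -308.  211.] 300 90 [ -73. -183.   87.] 300 110 [ -96. -194.  128.] 300 150 [-111. -171.  154.] 
300 635 [ 31.  72. -93.] 300 620 [ 28.  72. -88.] 300 605 [ 26.  72. -84.] 300 580 [-124.  280.  176.] 300 550 [-139.  266.  201.] 300 530 [-139.  243.  202.] 
320 2 [ 27. -72. -95.] 320 20 [ 27. -68. -95.] 320 35 [ 28. -64. -96.] 320 60 [ 27. -59. -95.] 320 90 [ 28. -52. -96.] 320 110 [ 27. -47. -95.] 320 150 [ 27. -39. -95.] 
320 635 [ 28.  70. -96.] 320 620 [ 28.  67. -96.] 320 605 [ 28.  63. -96.] 320 580 [ 27.  58. -95.] 320 550 [ 28.  51. -95.] 320 530 [ 28.  46. -96.] 
340 2 [  27.  -67. -101.] 340 20 [  26.  -64. -100.] 340 35 [  73.   -0. -165.] 340 60 [ 
[... 595 characters left out ...]
27.  261.  211.] 
380 2 [ 14. -72. -98.] 380 20 [ 10. -73. -93.] 380 35 [  6. -74. -89.] 380 60 [-122. -195.   57.] 380 90 [-118. -169.   53.] 380 110 [-258. -267.  212.] 380 150 [-215. -188.  163.] 
380 635 [ 13.  72. -97.] 380 620 [ 10.  72. -94.] 380 605 [  8.  71. -91.] 380 580 [-258.  330.  212.] 380 550 [-258.  292.  212.] 380 530 [-259.  267.  213.] 
398 2 [ 10. -72. -99.] 398 20 [  5. -73. -94.] 398 35 [  2. -72. -91.] 398 60 [-284. -334.  211.] 398 90 [-286. -297.  213.] 398 110 [-285. -270.  211.] 398 150 [-285. -219.  212.] 
398 635 [  9.  72. -99.] 398 620 [  6.  72. -95.] 398 605 [  2.  73. -91.] 398 580 [-286.  336.  213.] 398 550 [-285.  296.  212.] 398 530 [-285.  271.  212.]
```

The gripper ends do reach into the stack region, so I'll pick up the empty tube with the TCP about 12 mm towards the robot. That rehearses the later white grasp.

Run:
```python
from disp import *
s=st()
plan([(519.5,-49.3,180,1.665,94,8)])
```

```text
t 2.95 [535.   81.3 200.3] [3.141e+00 2.000e-03 3.140e+00] F [ 0.  -0.5 -1.8] gap 0.5 j [ 0.08  0.3   1.57 -0.    1.27 -1.49]
1.9 -16.3 2.5 0.184 94; 3.8 -32.6 5.1 0.369 94; 5.7 -49 7.6 0.553 94; 7.6 -65.3 10.1 0.737 94; 9.5 -81.6 12.7 0.922 94; 11.4 -97.9 15.2 1.106 94; 13.3 -114.3 17.8 1.291 94; 15.2 -130.6 20.3 1.475 94 | 8
```

Emit:
{"api": "jog_arm", "payload": {
  "deltas": "2 -16 2 0.18 94; 4 -32 5 0.36 94; 6 -49 8 0.54 94; 8 -65 10 0.72 94; 10 -82 13 0.9 94; 11 -98 15 1.08 94; 13 -114 18 1.26 94; 15 -130 20 1.42 94; 15.2 -130.6 20 1.475 94; 15.2 -130.6 20 1.475 94",
  "squeeze": 6
}}

```text
clock: 4.2
eef_pos: [518.8, -49.4, 178.2]
eef_rot: [-3.14, -0.001, 1.665]
wrist_force: [0.9, -0.5, -0.2]
finger_gap: 93.4
```

Run:
```python
from disp import *
s,p,d,W=wr('w5')
m=(W[:,2]>25)&(W[:,2]<60)
im,h=ortho(p.reshape(-1,3)[None],W[None],420,720,-160,160,1,zmax=60)
save('o5',im,2)
q=sel(W,505,560,-130,40,36,50)
q=q[abs((q[:,1]+48))<45]
# per y slice ridge
for y in range(-100,10,15):
    k=q[abs(q[:,1]-y)<4]
    if len(k)>10: 
        t=k[k[:,2]>np.percentile(k[:,2],60)]; print(y,np.round(t.mean(0),1),len(k),np.round([k[:,0].min(),k[:,0].max()],1))
q=sel(W,425,460,-140,36,44,56);print('front',rect(q))
for a,b in((-180,-70),(-30,90)): print('lip',rect(sel(W,550,700,a,b,152,170)))
```

```text
t 4.2 [518.8 -49.4 178.2] [-3.140e+00 -1.000e-03  1.665e+00] F [ 0.9 -0.5 -0.2] gap 93.4 j [-0.17  0.28  1.65  0.    1.22 -0.26]
-85 [533.4 -84.5  45.7] 261 [518.2 548.6]
-70 [532.4 -70.4  45.6] 292 [517.1 547.5]
-55 [531.2 -55.   45.4] 284 [516.3 545.4]
-40 [529.3 -40.   45.4] 291 [514.9 544. ]
-25 [527.8 -24.9  45.4] 297 [513.5 542.4]
-10 [526.6 -10.4  45.2] 314 [512.2 540.6]
front (array([443.2, -56.9]), array([  8.7, 155.3]), 5.79)
lip (array([ 609.9, -119.8]), array([ 8.5, 18.5]), 30.93)
lip (array([619.8,  29.4]), array([65.4, 38. ]), 5.62)
```

View pics/w5.png

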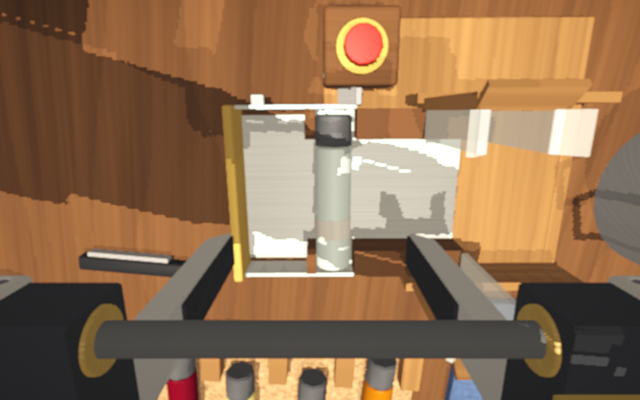

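The empty tube is at image (335,190), centre line x≈530 at y −48. I'll descend and close with the offset.

Emit:
{"api": "jog_arm", "payload": {
  "deltas": "0 0 40 0 94; 0 0 80 0 94; 0 0 115 0 94; 0 0 138 0 94; 0 0 150 0 94; 0 0 150 0 94; 0 0 150 0 20; 0 0 150 0 20; 0 0 150 0 20; 0 0 150 0 20",
  "squeeze": 6
}}

```text
clock: 5.5
eef_pos: [519.5, -49.5, 29.7]
eef_rot: [3.141, 0.0, 1.665]
wrist_force: [0.3, 0.4, 0.4]
finger_gap: 57.3
```

Run:
```python
from disp import *
s,p,d,W=wr('w6');s=st()
```

```text
t 5.5 [519.5 -49.5  29.7] [3.141 0.    1.665] F [0.3 0.4 0.4] gap 57.3 j [-0.17  0.48  1.76 -0.    0.9  -0.26]
t 5.55 [519.5 -49.5  29.6] [3.141 0.    1.665] F [ 9.8  1.3 -1.3] gap 53.3 j [-0.17  0.48  1.76  0.    0.9  -0.26]
```

View pics/w6.png

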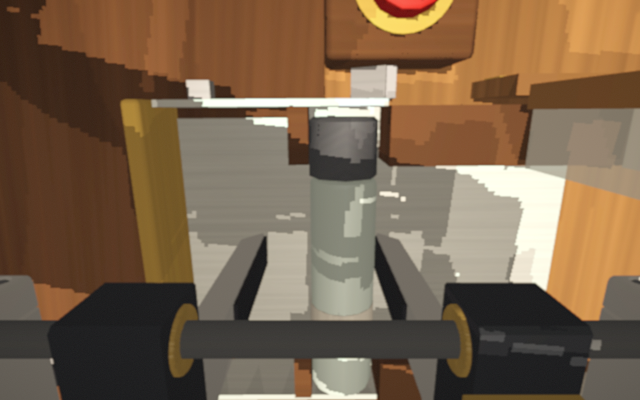

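The rear finger touches the tube at gap 53. I'll hold to see whether the fingers equalise.

Emit:
{"api": "jog_arm", "payload": {
  "deltas": "0 0 0 0 20; 0 0 0 0 20; 0 0 0 0 20; 0 0 0 0 20; 0 0 0 0 20; 0 0 0 0 20; 0 0 0 0 20; 0 0 0 0 20; 0 0 0 0 20; 0 0 0 0 20"
}}

```text
clock: 6.8
eef_pos: [521.6, -49.4, 30.5]
eef_rot: [3.136, 0.001, 1.665]
wrist_force: [11.2, 1.9, -0.6]
finger_gap: 48.9
```

Run:
```python
from disp import *
s,p,d,W=wr('w7');s=st()
```

```text
t 6.8 [521.6 -49.4  30.5] [3.136e+00 1.000e-03 1.665e+00] F [11.2  1.9 -0.6] gap 48.9 j [-0.16  0.48  1.76  0.    0.89 -0.26]
t 6.85 [521.6 -49.4  30.5] [3.136e+00 1.000e-03 1.665e+00] F [12.   2.4 -0.7] gap 49.1 j [-0.16  0.48  1.76  0.    0.89 -0.26]
```

View pics/w7.png

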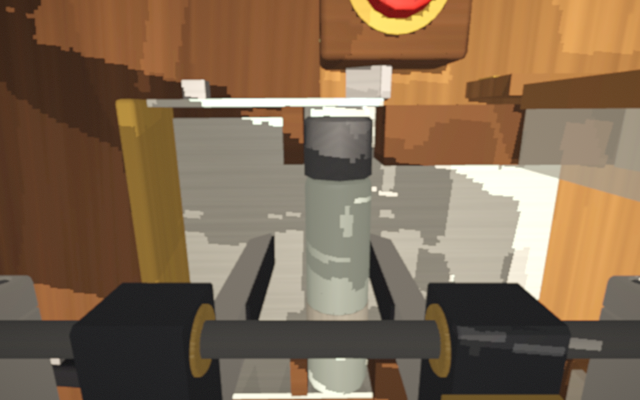

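The fingers are coupled, so the tube is pressed on the front stop at about 11 N. A slow lift should roll it up over the stop and into the grip.

Emit:
{"api": "jog_arm", "payload": {
  "deltas": "0 0 -3 0 20; 0 0 -6 0 20; 0 0 -9 0 20; 0 0 -12 0 20; 0 0 -15 0 20; 0 0 -18 0 20; 0 0 -21 0 20; 0 0 -24 0 20; 0 0 -24 0 20; 0 0 -24 0 20"
}}

```text
clock: 8.1
eef_pos: [521.9, -49.4, 54.9]
eef_rot: [3.135, 0.001, 1.665]
wrist_force: [11.9, 3.2, 1.5]
finger_gap: 46.4
```

Run:
```python
from disp import *
s,p,d,W=wr('w8');s=st()
```

```text
t 8.1 [521.9 -49.4  54.9] [3.135e+00 1.000e-03 1.665e+00] F [11.9  3.2  1.5] gap 46.4 j [-0.16  0.44  1.75  0.    0.94 -0.26]
t 8.15 [521.9 -49.4  54.9] [3.135e+00 1.000e-03 1.665e+00] F [12.8  3.   2.6] gap 46.5 j [-0.16  0.44  1.75  0.    0.94 -0.26]
```

View pics/w8.png

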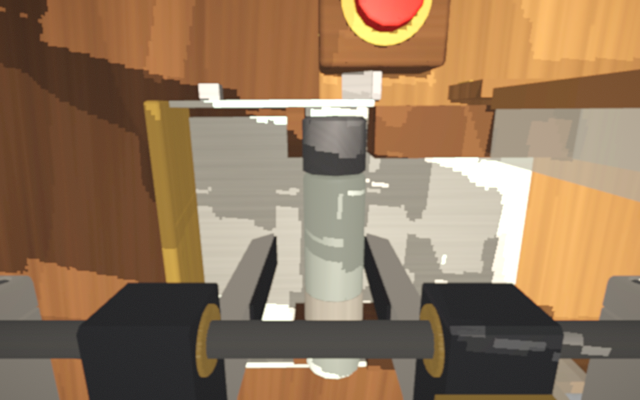

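Run:
```python
from disp import *
s=manip.read_state()
for n in('w7','w8'):
    d=np.load(f'pics/{n}.npy');W=pts('wrist',d,s)
    if n=='w7': W=W-np.array([0,0,24.4])
    print(n)
    for v in (200,240,270,300): 
        r=W[v,310:365]; print(v,np.round(r[::9],1).tolist())
```

```text
w7
200 [[514.4, -16.7, 39.2], [518.4, -15.3, 43.1], [522.2, -14.4, 45.5], [526.1, -13.8, 46.5], [530.2, -13.9, 44.3], [534.2, -13.6, 44.3], [538.7, -14.0, 40.9]]
240 [[516.1, -36.2, 38.8], [520.1, -34.2, 43.2], [524.2, -33.4, 44.4], [528.1, -32.4, 46.1], [532.1, -31.9, 46.3], [536.2, -31.6, 46.0], [541.0, -33.0, 41.4]]
270 [[517.4, -51.8, 38.3], [521.6, -49.8, 41.7], [525.5, -47.6, 45.7], [529.6, -46.8, 46.5], [533.8, -46.6, 46.1], [nan, nan, nan], [543.1, -48.5, 40.3]]
300 [[518.8, -67.4, 39.2], [522.9, -64.3, 43.9], [527.1, -63.0, 45.6], [531.4, -62.9, 45.0], [535.5, -61.9, 46.2], [540.1, -62.7, 44.0], [545.3, -64.8, 39.5]]
w8
200 [[514.4, -19.3, 53.6], [518.7, -18.2, 56.3], [522.9, -17.4, 57.8], [527.1, -16.9, 58.3], [531.5, -16.8, 57.1], [536.0, -16.9, 55.0], [541.8, -18.7, 45.7]]
240 [[516.2, -40.4, 52.2], [520.6, -38.4, 56.5], [524.9, -37.3, 58.2], [529.2, -36.9, 58.3], [533.7, -36.8, 57.5], [538.6, -37.6, 54.2], [544.5, -40.1, 46.0]]
270 [[517.6, -56.5, 53.0], [522.1, -54.9, 55.3], [526.5, -53.3, 57.9], [530.9, -52.6, 58.4], [535.6, -53.0, 56.8], [540.6, -54.0, 53.7], [545.7, -54.9, 50.7]]
300 [[519.1, -73.5, 53.1], [523.6, -71.0, 56.8], [528.1, -70.0, 57.7], [532.7, -69.5, 57.9], [537.5, -69.7, 56.7], [542.6, -71.0, 53.8], [555.9, -95.0, 10.5]]
```

The tube rolled up as hoped: its top is at 58 mm, so its centre is at 42. I'll lower slightly for pad overlap, then slide the TCP forwards while closing so the front finger comes up too.

Emit:
{"api": "jog_arm", "payload": {
  "deltas": "0 0 4 0 20; 0 0 8 0 20; 0 0 8 0 20; 0 2.5 8 0 20; 0 5 8 0 20; 0 7.5 8 0 20; 0 10 8 0 20; 0 11 8 0 20; 0 11 8 0 20; 0 11 8 0 20"
}}

```text
clock: 9.4
eef_pos: [530.4, -48.4, 45.5]
eef_rot: [3.141, 0.0, 1.665]
wrist_force: [3.4, 0.1, 0.2]
finger_gap: 31.5
```

Run:
```python
from disp import *
s,p,d,W=wr('w9');s=st()
W=pts('wrist',d,s)
for v in (200,240,270):
   r=W[v,295:355]; print(v,np.round(r[::9],1).tolist())
```

```text
t 9.4 [530.4 -48.4  45.5] [3.141 0.    1.665] F [3.4 0.1 0.2] gap 31.5 j [-0.16  0.47  1.73  0.    0.94 -0.25]
t 9.45 [530.3 -48.5  45.5] [3.141 0.    1.665] F [ 3.1  0.8 -0.5] gap 31.5 j [-0.16  0.47  1.73  0.    0.94 -0.25]
200 [[515.7, -18.2, 47.5], [520.1, -16.8, 51.2], [524.3, -16.2, 52.3], [528.4, -15.7, 52.6], [532.6, -15.3, 52.7], [537.0, -15.8, 48.9], [541.7, -16.6, 44.3]]
240 [[517.3, -38.1, 48.5], [521.8, -36.3, 51.9], [526.0, -36.0, 51.7], [530.3, -35.0, 53.2], [534.5, -34.8, 52.8], [539.1, -35.6, 49.5], [544.4, -37.9, 42.2]]
270 [[518.5, -54.8, 46.7], [523.0, -52.3, 51.0], [527.4, -51.4, 52.0], [531.8, -50.7, 52.5], [536.1, -50.2, 52.8], [540.9, -51.8, 48.4], [546.3, -54.5, 41.7]]
```

View pics/w9.png

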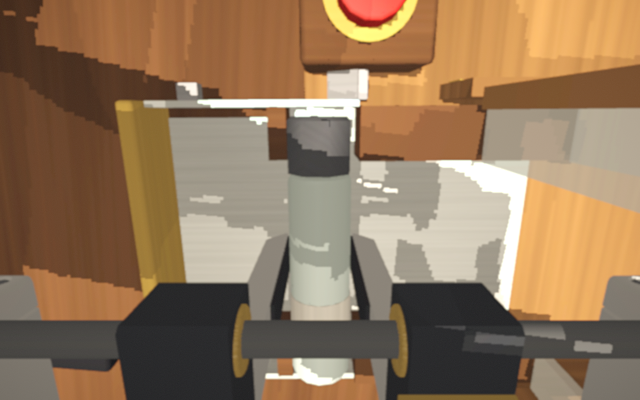

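The rehearsal worked: the tube is held centred with gap 31.5. Next is the crate.

Run:
```python
from disp import *
plan([(530.4,-48.4,47,1.665,20,2),(529,-46,150,1.665,20,3),(511,342-300,150,1.66,20,2),(452,200,150,1.637,20,3)])
plan([(411.2,342,150,1.637,20,10)])
```

```text
0 0 -0.8 -0 20; 0.1 0.1 -1.5 -0 20; 0.9 -0.3 -35.9 -0 20; 1.7 -0.7 -70.2 -0 20; 2.6 -1.1 -104.5 -0 20; 47.2 -5.9 -104.5 0.002 20; 91.9 -10.8 -104.5 0.005 20; 146.2 -25.4 -104.5 0.012 20; 200.4 -40.1 -104.5 0.02 20; 254.7 -54.7 -104.5 0.028 20 | 10
40 -8.2 -10.5 0.003 20; 80 -16.4 -20.9 0.006 20; 120 -24.6 -31.4 0.008 20; 160 -32.8 -41.8 0.011 20; 200 -41 -52.3 0.014 20; 239.9 -49.2 -62.7 0.017 20; 279.9 -57.4 -73.2 0.019 20; 319.9 -65.6 -83.6 0.022 20; 359.9 -73.8 -94.1 0.025 20; 399.9 -82 -104.5 0.028 20 | 10
```

Emit:
{"api": "jog_arm", "payload": {
  "deltas": "0 0 -1 0 20; 0 0 -15 0 20; 0 0 -45 0 20; 0 0 -80 0 20; 5 0 -105 0 20; 40 -8 -105 0.005 20; 85 -17 -105 0.01 20; 135 -27 -105 0.015 20; 185 -38 -105 0.02 20; 235 -48 -105 0.028 20",
  "squeeze": 20
}}

```text
clock: 10.7
eef_pos: [459.3, 182.2, 150.9]
eef_rot: [-3.141, 0.0, 1.636]
wrist_force: [0.3, 0.2, 0.5]
finger_gap: 31.1
```

Run:
```python
from disp import *
st()
plan([(411.2,342,150,1.637,20,4),(411.2,342,37,1.637,20,4)])
```

```text
t 10.7 [459.3 182.2 150.9] [-3.141  0.     1.636] F [0.3 0.2 0.5] gap 31.1 j [ 0.3   0.25  1.76 -0.    1.14  0.24]
40.6 -9.4 0.2 -0 20; 81.3 -18.8 0.4 -0 20; 121.9 -28.2 0.7 -0.001 20; 162.6 -37.6 0.9 -0.001 20; 162.6 -37.6 29.1 -0.001 20; 162.6 -37.6 57.4 -0.001 20; 162.6 -37.6 85.6 -0.001 20; 162.6 -37.6 113.9 -0.001 20 | 8
```

Emit:
{"api": "jog_arm", "payload": {
  "deltas": "40 -9 0 0 20; 85 -19 0 0 20; 130 -30 0 0 20; 162 -37.5 5 0 20; 162 -37.5 40 0 20; 162 -37.5 80 0 20; 162 -37.5 105 0 20; 162 -37.5 114 0 20; 162 -37.5 115 0 20; 162 -37.5 115 0 60"
}}

```text
clock: 11.95
eef_pos: [412.8, 340.5, 36.6]
eef_rot: [3.14, -0.001, 1.637]
wrist_force: [0.4, -0.1, -0.3]
finger_gap: 38.1
```

Emit:
{"api": "jog_arm", "payload": {
  "deltas": "0 0 0 0 60; 0 0 0 0 60; 0 0 -30 0 60; 0 0 -75 0 60; 0 0 -125 0 60; 0 0 -170 0 50; 0 0 -185 0 50; 0 0 -185 0 50; 0 0 -185 0 50; 0 0 -185 0 50"
}}

```text
clock: 13.2
eef_pos: [412.0, 340.0, 219.0]
eef_rot: [-3.14, 0.001, 1.637]
wrist_force: [-0.6, -0.0, -0.3]
finger_gap: 50.6
```

Run:
```python
from disp import *
s,p,d,W=wr('w10')
q=sel(W,345,475,250,430,12,60); print(np.median(q,0),rect(sel(W,345,475,250,430,30,60)),np.percentile(q[:,2],98))
print('rim',rect(sel(W,320,520,220,470,58,75)))
plan([(440-94.6-60,-48,60,3.2356,0,10)])
```

```text
t 13.2 [412. 340. 219.] [-3.140e+00  1.000e-03  1.637e+00] F [-0.6 -0.  -0.3] gap 50.6 j [ 0.62  0.27  1.56 -0.    1.31  0.56]
[411.86906685 346.05594822  37.4837765 ] (array([412.3, 341. ]), array([ 29.5, 138.9]), 4.54) 40.528466983735484
rim (array([411.5, 342.9]), array([171.6, 212.5]), 3.75)
-37.9 -15.2 15.9 -0.16 0; -75.8 -30.4 31.9 -0.32 0; -113.6 -45.6 47.8 -0.48 0; -151.5 -60.8 63.7 -0.64 0; -189.4 -76 79.7 -0.799 0; -227.3 -91.2 95.6 -0.959 0; -265.2 -106.4 111.5 -1.119 0; -303 -121.6 127.4 -1.279 0; -340.9 -136.8 143.4 -1.439 0; -378.8 -152 159.3 -1.599 0 | 10
```

View pics/w10.png

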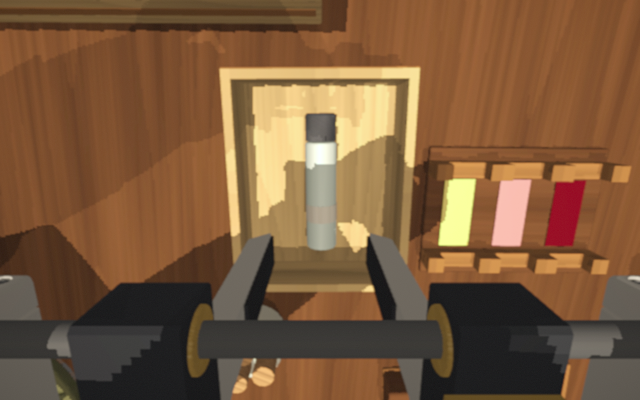

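The empty tube lies in the crate at (412,341). Now to push the tray home.

Run:
```python
from disp import *
plan([(412,-59,130,3.2356,0,10)])
```

```text
-39.8 -2.6 8.9 -0.16 0; -79.6 -5.3 17.9 -0.32 0; -119.4 -7.9 26.8 -0.48 0; -159.3 -10.6 35.7 -0.64 0; -199.1 -13.2 44.7 -0.799 0; -238.9 -15.9 53.6 -0.959 0; -278.7 -18.5 62.5 -1.119 0; -318.5 -21.1 71.4 -1.279 0; -358.3 -23.8 80.4 -1.439 0; -398.1 -26.4 89.3 -1.599 0 | 10
```

Emit:
{"api": "jog_arm", "payload": {
  "deltas": "-40 -3 9 -0.16 0; -85 -6 18 -0.33 0; -130 -9 27 -0.5 0; -175 -12 36 -0.67 0; -220 -15 45 -0.84 0; -265 -18 55 -1.01 0; -310 -21 65 -1.18 0; -355 -24 77 -1.35 0; -398 -26.4 89 -1.52 0; -398 -26.4 89 -1.599 0"
}}

```text
clock: 14.5
eef_pos: [411.6, -60.7, 130.3]
eef_rot: [3.141, -0.002, -3.046]
wrist_force: [0.6, 0.9, -0.6]
finger_gap: 0.6
```

Run:
```python
from disp import *
s,p,d,W=wr('w11')
q=sel(W,425,460,-140,36,44,56);print('front',rect(q))
plan([(412,-59,34,3.2356,0,4),(429,-57.5,34,3.2356,0,3)])
```

```text
t 14.5 [411.6 -60.7 130.3] [ 3.141e+00 -2.000e-03 -3.046e+00] F [ 0.6  0.9 -0.6] gap 0.6 j [-0.23  0.11  1.98 -0.    1.06 -1.9 ]
front (array([442.8, -57.6]), array([  8.5, 156.6]), 5.69)
-0.1 0.2 24.1 0.001 0; -0.2 0.4 48.3 0.002 0; -0.2 0.6 72.4 0.004 0; -0.3 0.8 96.6 0.005 0; -6 0.8 96.6 0.005 0; -11.7 0.7 96.6 0.005 0; -17.4 0.7 96.6 0.005 0 | 7
```

View pics/w11.png

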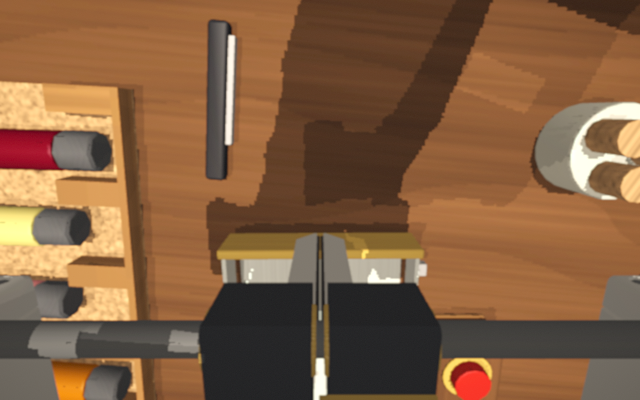

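Emit:
{"api": "jog_arm", "payload": {
  "deltas": "0 0 30 0 0; 0 0.5 65 0 0; 0 0.5 90 0 0; 0 0.5 96 0 0; -10 0.5 96 0 0; -22 0.5 96 0 0; -36 0.5 96 0 0; -52 0.5 96 0 0; -68 0.5 96 0 0; -84 0.5 96 0 0"
}}

```text
clock: 15.8
eef_pos: [496.0, -50.0, 36.2]
eef_rot: [3.141, -0.002, -3.047]
wrist_force: [-12.0, 0.7, 9.8]
finger_gap: 0.1
```

Emit:
{"api": "jog_arm", "payload": {
  "deltas": "-8 0 0 0 0; -16 0 0 0 0; -22 0 0 0 0; -26 0 0 0 0; -29 0 0 0 0; -31 0 0 0 0; -33 0 0 0 0; -34 0 0 0 0; -35 0 0 0 0; -35 0 0 0 0"
}}

```text
clock: 17.05
eef_pos: [529.4, -46.7, 36.1]
eef_rot: [3.141, -0.005, -3.047]
wrist_force: [-19.5, 0.1, 13.6]
finger_gap: 0.6
```

Run:
```python
from disp import *
s,p,d,W=wr('w12');s=st()
q=sel(W,500,570,-140,36,44,56);print('front',rect(q))
e=np.array([626-s['eef_pos'][0],-39.3-s['eef_pos'][1]]);print("x'",-(e@[np.cos(.0945),np.sin(.0945)]))
```

```text
t 17.05 [529.4 -46.7  36.1] [ 3.141 -0.005 -3.047] F [-19.5   0.1  13.6] gap 0.6 j [-0.16  0.49  1.73 -0.    0.93 -1.82]
t 17.1 [529.4 -46.7  36.1] [ 3.141 -0.005 -3.047] F [-18.8  -0.2  12.1] gap 0.5 j [-0.16  0.49  1.73 -0.    0.93 -1.82]
front (array([533.2, -48.6]), array([ 27.4, 156.3]), 5.86)
x' -96.90001050186194
```

Emit:
{"api": "jog_arm", "payload": {
  "deltas": "3 0 0 0 0; 8 0 0 0 0; 16 0 0 0 0; 30 0 0 0 0; 45 0 0 0 0; 60 0 -10 0 0; 60 0 -40 0 0; 60 0 -80 0 0; 60 0 -110 0 0; 60 0 -110 0 0"
}}

```text
clock: 18.35
eef_pos: [472.2, -52.8, 147.9]
eef_rot: [-3.14, 0.005, -3.047]
wrist_force: [-0.3, -0.4, -0.6]
finger_gap: 0.7
```

Run:
```python
from disp import *
s,p,d,W=wr('w13');s=st()
q=sel(W,500,570,-140,36,44,56);print('front',rect(q))
q=sel(W,425,460,-140,36,44,56);print('front out',len(q))
```

```text
t 18.35 [472.2 -52.8 147.9] [-3.14   0.005 -3.047] F [-0.3 -0.4 -0.6] gap 0.7 j [-0.19  0.21  1.81  0.    1.11 -1.85]
t 18.4 [471.4 -52.7 146.2] [-3.141e+00  2.000e-03 -3.047e+00] F [-0.5  0.1 -0.8] gap 0.3 j [-0.19  0.21  1.82 -0.    1.11 -1.85]
front (array([534.9, -48.8]), array([  5.2, 155.8]), 5.76)
front out 0
```

View pics/w13.png

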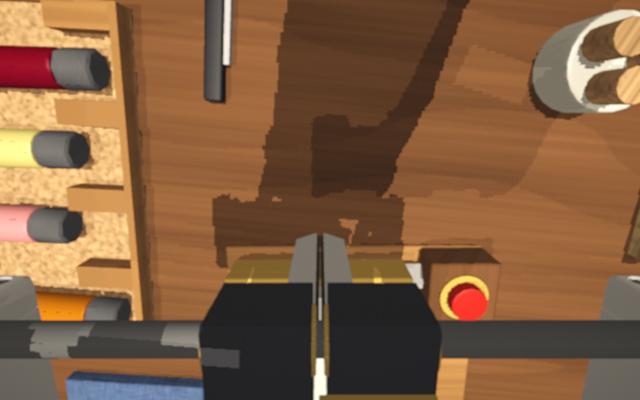

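The tray is latched home (front plate at x≈535, nothing at the out position). Now to the white, looking first from above.

Run:
```python
from disp import *
plan([(456,-322,190,1.612,80,10)])
```

```text
4.1 -26.7 -4.4 0.162 80; 8.1 -53.3 -8.8 0.325 80; 12.2 -80 -13.1 0.487 80; 16.3 -106.7 -17.5 0.65 80; 20.3 -133.3 -21.9 0.812 80; 24.4 -160 -26.3 0.974 80; 28.5 -186.7 -30.6 1.137 80; 32.6 -213.4 -35 1.299 80; 36.6 -240 -39.4 1.461 80; 40.7 -266.7 -43.8 1.624 80 | 10
```

Emit:
{"api": "jog_arm", "payload": {
  "deltas": "4 -30 -10 0.17 80; 8 -60 -20 0.34 80; 12 -90 -30 0.51 80; 16 -120 -35 0.68 80; 20 -150 -40 0.85 80; 25 -180 -44 1.02 80; 30 -210 -44 1.19 80; 35 -240 -44 1.36 80; 40.7 -266.7 -44 1.53 80; 40.7 -266.7 -44 1.624 80",
  "squeeze": 20
}}

```text
clock: 19.65
eef_pos: [454.9, -323.3, 187.8]
eef_rot: [-3.14, -0.001, 1.606]
wrist_force: [1.0, 0.8, -0.4]
finger_gap: 79.9
```

```bash
cat > tubes.py <<'E'
from disp import *
def tubes(p,d,s,name='wrist',z0=27,z1=42,win=(330,660,-430,-190)):
    """fit tube axes among points in carrier zone: cluster in ortho mask"""
    W=pts(name,d,s)
    im,h=ortho(p,W,win[0],win[1],win[2],win[3],1.5,zmax=60)
    m=((h>z0)&(h<z1)).astype(np.uint8)
    m=cv2.morphologyEx(m,cv2.MORPH_CLOSE,np.ones((5,5)))
    n,l,stt,c=cv2.connectedComponentsWithStats(m)
    for i in range(1,n):
        if stt[i,4]<600: continue
        k=(l==i)&(h>z0)&(h<z1);r,cc=np.nonzero(k)
        X=np.stack([win[1]-(r+.5)*1.5,win[3]-(cc+.5)*1.5],1)
        R=cv2.minAreaRect(X.astype(np.float32));wh=R[1];a=R[2]
        if wh[0]>wh[1]: a-=90
        print('tube c',np.round(R[0],1),'size',np.round(wh,1),'yaw(rad)',round(np.radians(a),3),'z95',round(np.percentile(h[k],95),1),'rgb',np.median(im[k],0))
    return im,h
E
python3 - <<'E'
from tubes import *
s,p,d,W=wr('w14');tubes(p,d,s)
s=st()
E
```

```text
t 19.65 [ 454.9 -323.3  187.8] [-3.140e+00 -1.000e-03  1.606e+00] F [ 1.   0.8 -0.4] gap 79.9 j [-0.68  0.35  1.54 -0.    1.26 -0.72]
tube c [ 603.  -296.5] size [ 28.5 139.5] yaw(rad) 0.0 z95 35.5 rgb [252. 158.  45.]
tube c [ 520.7 -336.3] size [ 29.2 140.4] yaw(rad) 0.046 z95 35.4 rgb [203. 128. 120.]
tube c [ 454.4 -325.1] size [ 29.2 140.3] yaw(rad) 0.06 z95 35.6 rgb [203.  184.  105.5]
tube c [ 389.6 -304.1] size [ 29.5 140.3] yaw(rad) 0.073 z95 35.7 rgb [139.  41.  55.]
t 19.7 [ 455.  -322.6  187.8] [-3.140e+00 -1.000e-03  1.603e+00] F [ 0.7 -0.6 -1. ] gap 79.9 j [-0.68  0.35  1.54 -0.    1.26 -0.71]
```

View pics/w14.png

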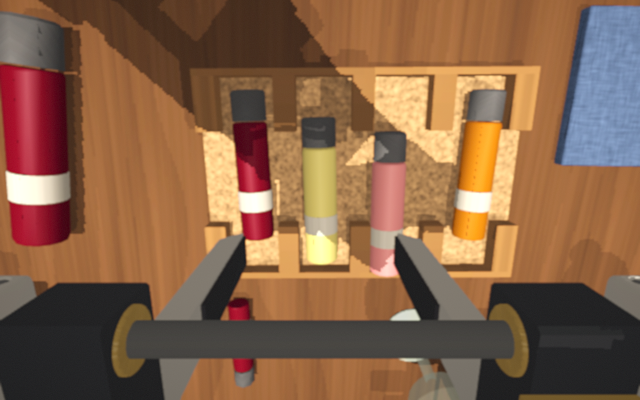

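White is at image (320,190), world (454.4,−325.1), yaw 0.06. The rosé was knocked and now lies at x≈521, still in its cell. Now grasping the white.

Run:
```python
from disp import *
plan([(454.4,-325.1,21,1.631,56,1)])
```

```text
-2.5 -0.7 166.8 -0.028 56 | 1
```

Emit:
{"api": "jog_arm", "payload": {
  "deltas": "-2.5 -0.7 30 -0.028 56; -2.5 -0.7 80 -0.028 56; -2.5 -0.7 125 -0.028 56; -2.5 -0.7 152 -0.028 56; -2.5 -0.7 164 -0.028 56; -2.5 -0.7 167 -0.028 56; -2.5 -0.7 167 -0.028 56; -2.5 -0.7 167 -0.028 20; -2.5 -0.7 167 -0.028 20; -2.5 -0.7 167 -0.028 20",
  "squeeze": 20
}}

```text
clock: 20.95
eef_pos: [455.0, -324.6, 22.8]
eef_rot: [3.141, 0.0, 1.64]
wrist_force: [0.1, 0.3, 2.7]
finger_gap: 31.4
```

Run:
```python
from disp import *
s=st()
plan([(454.4,-325.1,210,1.631,20,3),(626,-39,214,1.665,20,7)])
```

```text
t 20.95 [ 455.  -324.6   22.8] [3.141 0.    1.64 ] F [0.1 0.3 2.7] gap 31.4 j [-0.69  0.56  1.66 -0.    0.93 -0.75]
-0.1 -0.2 -62.4 0.003 20; -0.3 -0.4 -124.8 0.006 20; -0.4 -0.7 -187.2 0.009 20; 38.7 26.6 -187.8 0.004 20; 77.7 53.9 -188.4 -0.001 20; 116.8 81.2 -188.9 -0.006 20; 155.9 108.4 -189.5 -0.011 20; 195 135.7 -190.1 -0.016 20; 234.1 163 -190.7 -0.02 20; 273.2 190.3 -191.2 -0.025 20 | 10
```

Emit:
{"api": "jog_arm", "payload": {
  "deltas": "0 0 -10 0 20; 0 0 -40 0 20; 0 0 -90 0 20; 0 0 -140 0 20; 0 0 -180 0 20; 20 14 -190 0 20; 60 42 -190 -0.005 20; 110 76 -190 -0.01 20; 160 111 -190 -0.015 20; 210 146 -190 -0.02 20",
  "squeeze": 25
}}

```text
clock: 22.2
eef_pos: [586.7, -103.1, 213.2]
eef_rot: [3.141, 0.0, 1.66]
wrist_force: [0.4, -0.9, -0.4]
finger_gap: 31.4
```

Run:
```python
from disp import *
s=st()
plan([(626,-39,212,1.665,20,3)])
```

```text
t 22.2 [ 586.7 -103.1  213.2] [3.141 0.    1.66 ] F [ 0.4 -0.9 -0.4] gap 31.4 j [-0.24  0.41  1.39 -0.    1.34 -0.32]
20.1 14.9 0.4 -0.002 20; 40.3 29.9 0.8 -0.003 20; 60.4 44.8 1.2 -0.005 20 | 3
```

Emit:
{"api": "jog_arm", "payload": {
  "deltas": "20 15 0 0 20; 42 31 0 -0.005 20; 58 43 0 -0.005 20; 60.4 44.8 0 -0.005 20; 60.4 44.8 0 -0.005 20; 60.4 44.8 0 -0.005 20; 60.4 44.8 0 -0.005 20; 60.4 44.8 0 -0.005 20; 60.4 44.8 0 -0.005 20; 60.4 44.8 0 -0.005 20"
}}

```text
clock: 23.45
eef_pos: [625.3, -40.8, 212.5]
eef_rot: [-3.142, 0.0, 1.665]
wrist_force: [1.3, 0.5, -1.9]
finger_gap: 31.6
```

Run:
```python
from disp import *
s,p,d,W=wr('w15');s=st()
print('lipL',rect(sel(W,570,680,-5,70,152,170)))
print('all',rect(sel(W,570,680,-140,70,152,168)))
q=sel(W,590,660,-120,40,200,235);q=q[q[:,2]>212]
print('tube',rect(q),np.percentile(q[:,2],98))
for y in (-85,-70,-55,-40,-25,-10,5):
    k=q[abs(q[:,1]-y)<4]
    if len(k)>8: print(y,np.round(k[k[:,2]>np.percentile(k[:,2],60)].mean(0),1),np.round([k[:,0].min(),k[:,0].max()],1))
```

```text
t 23.45 [625.3 -40.8 212.5] [-3.142  0.     1.665] F [ 1.3  0.5 -1.9] gap 31.6 j [-0.12  0.48  1.29 -0.    1.37 -0.22]
t 23.5 [625.3 -40.8 212.5] [3.142 0.    1.665] F [ 0.2 -0.  -1.4] gap 31.6 j [-0.12  0.48  1.29 -0.    1.37 -0.22]
lipL (array([619.6,  29.5]), array([64.3, 38.1]), 5.8)
all (array([624.9, -32. ]), array([ 64.3, 162. ]), 4.81)
tube (array([623.8, -41.5]), array([141.3,  54.9]), 85.75) 230.47274638488454
-70 [625.4 -67.1 223.3] [612.4 643.7]
-55 [626.4 -55.  224. ] [610.6 642.3]
-40 [625.1 -40.  225.1] [609.1 641.5]
-25 [624.6 -25.  224.1] [608.  651.5]
-10 [622.8 -10.  224. ] [606.9 638.2]
5 [621.1   5.1 223.6] [606.3 635.8]
```

View pics/w15.png

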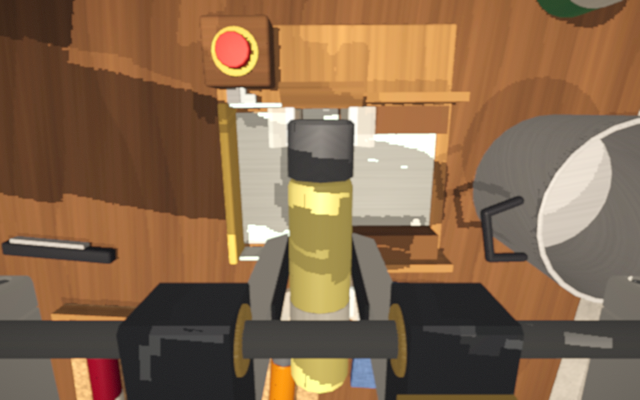

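The white is held along the slot, about 1 mm from the magazine's axis. I'll lower it into the slot and release.

Emit:
{"api": "jog_arm", "payload": {
  "deltas": "1.5 0.8 12 0 20; 1.5 0.8 30 0 20; 1.5 0.8 45 0 20; 1.5 0.8 54 0 20; 1.5 0.8 62 0 20; 1.5 0.8 70 0 20; 1.5 0.8 78 0 20; 1.5 0.8 85 0 20; 1.5 0.8 90 0 20; 1.5 0.8 90 0 20"
}}

```text
clock: 24.75
eef_pos: [625.9, -39.2, 122.1]
eef_rot: [-3.141, -0.0, 1.665]
wrist_force: [0.8, -0.6, -0.8]
finger_gap: 31.4
```

No contact force, so the alignment is good. Releasing.

Emit:
{"api": "jog_arm", "payload": {
  "deltas": "0 0 0 0 50; 0 0 0 0 50; 0 0 0 0 50; 0 0 -20 0 50; 0 0 -60 0 50; 0 0 -95 0 50; 0 0 -95 0 50; -40 -30 -95 0 60; -85 -60 -95 0 60; -130 -90 -95 0 60"
}}

```text
clock: 26.0
eef_pos: [547.4, -178.2, 216.4]
eef_rot: [-3.14, -0.0, 1.665]
wrist_force: [0.7, 0.0, -0.4]
finger_gap: 60.0
```

Run:
```python
from disp import *
s=st();p,d=optics.camera('top');save('top2',p[80:300,240:480],3);W=pts('top',d).reshape(-1,3)
q=sel(W,600,650,-95,15,25,140);print(np.percentile(q[:,2],[5,50,95]))
plan([(521,-336,190,1.617,56,10)])
```

```text
t 26.0 [ 547.4 -178.2  216.4] [-3.14  -0.     1.665] F [ 0.7  0.  -0.4] gap 60.0 j [-0.38  0.36  1.45 -0.    1.33 -0.47]
[ 32.79519528  43.70805411 105.66321571]
-15 -3.8 2.7 0.004 56; -30.1 -7.6 5.3 0.009 56; -45.1 -11.3 8 0.013 56; -60.1 -15.1 10.6 0.018 56; -75.1 -18.9 13.3 0.022 56; -90.2 -22.7 15.9 0.027 56; -105.2 -26.5 18.6 0.031 56; -120.2 -30.3 21.2 0.036 56; -135.2 -34 23.9 0.04 56; -150.3 -37.8 26.5 0.045 56 | 10
```

View pics/top2.png

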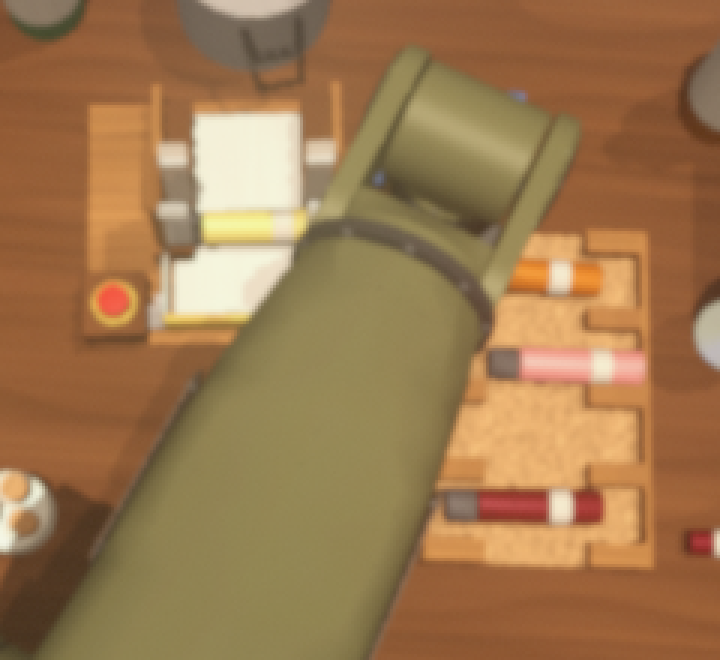

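The white lies in the pocket (yellow, magazine at crop (250,225), top ≈45 mm). Next is the rosé.

Emit:
{"api": "jog_arm", "payload": {
  "deltas": "-30 -7 4 0 56; -70 -17 10 0.01 56; -110 -27 18 0.03 56; -140 -36 26 0.045 56; -150.3 -38 27 0.048 56; -150.3 -38 27 0.048 56; -150.3 -38 27 0.048 56; -150.3 -38 27 0.048 56; -150.3 -38 27 0.048 56; -150.3 -38 27 0.048 56"
}}

```text
clock: 27.3
eef_pos: [525.0, -330.1, 190.6]
eef_rot: [3.141, 0.0, 1.617]
wrist_force: [-0.0, -0.9, 1.0]
finger_gap: 55.8
```

Run:
```python
from tubes import *
s,p,d,W=wr('w16');tubes(p,d,s)
```

```text
t 27.3 [ 525.  -330.1  190.6] [3.141 0.    1.617] F [-0.  -0.9  1. ] gap 55.8 j [-0.62  0.48  1.34 -0.    1.32 -0.67]
tube c [ 603.  -296.5] size [ 28.5 139.5] yaw(rad) 0.0 z95 35.6 rgb [181. 114.  34.]
tube c [ 520.6 -336.7] size [ 29.3 139.8] yaw(rad) 0.043 z95 35.6 rgb [210. 134. 126.]
tube c [ 389.8 -304.1] size [ 29.3 140.5] yaw(rad) 0.071 z95 35.9 rgb [171.  47.  63.]
```

View pics/w16.png

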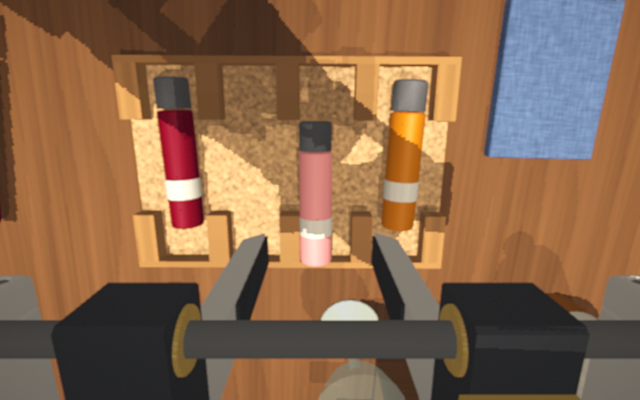

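Rosé is at image (316,195), world (520.6,−336.7).

Run:
```python
from disp import *
plan([(520.6,-336.7,22,1.614,56,1)])
```

```text
-6.3 -4.7 168.5 0.003 56 | 1
```

Emit:
{"api": "jog_arm", "payload": {
  "deltas": "-6 -4.7 30 0 56; -6.3 -4.7 80 0 56; -6.3 -4.7 125 0 56; -6.3 -4.7 152 0 56; -6.3 -4.7 165 0 56; -6.3 -4.7 169 0 56; -6.3 -4.7 169 0 56; -6.3 -4.7 169 0 20; -6.3 -4.7 169 0 20; -6.3 -4.7 169 0 20",
  "squeeze": 25
}}

```text
clock: 28.6
eef_pos: [520.9, -336.8, 21.9]
eef_rot: [3.141, 0.0, 1.617]
wrist_force: [2.3, -0.2, 0.6]
finger_gap: 31.2
```

Run:
```python
from disp import *
s=st()
plan([(521,-336.5,212,1.614,20,4),(626.3,-38.7,212,1.665,20,6)])
```

```text
t 28.6 [ 520.9 -336.8   21.9] [3.141 0.    1.617] F [ 2.3 -0.2  0.6] gap 31.2 j [-0.63  0.67  1.47  0.    1.   -0.68]
0.1 0 -47.5 0.001 20; 0.2 0.1 -95.1 0.001 20; 0.2 0.1 -142.6 0.002 20; 0.3 0.2 -190.1 0.003 20; 49.1 20 -190.1 -0.006 20; 97.9 39.8 -190.1 -0.014 20; 146.6 59.6 -190.1 -0.023 20; 195.4 79.4 -190.1 -0.031 20; 244.2 99.2 -190.1 -0.04 20; 293 119 -190.1 -0.048 20 | 10
```

Emit:
{"api": "jog_arm", "payload": {
  "deltas": "0 0 -10 0 20; 0 0 -45 0 20; 0 0 -95 0 20; 0 0 -145 0 20; 0 0 -183 0 20; 20 8 -191 -0.005 20; 65 27 -191 -0.01 20; 115 47 -191 -0.02 20; 165 67 -191 -0.03 20; 215 87 -191 -0.04 20"
}}

```text
clock: 29.85
eef_pos: [597.4, -115.2, 211.2]
eef_rot: [-3.14, -0.001, 1.658]
wrist_force: [1.0, 0.2, -1.5]
finger_gap: 32.0
```

Run:
```python
from disp import *
s=st()
plan([(626.3,-38.9,212,1.665,20,1)])
```

```text
t 29.85 [ 597.4 -115.2  211.2] [-3.140e+00 -1.000e-03  1.658e+00] F [ 1.   0.2 -1.5] gap 32.0 j [-0.25  0.44  1.35  0.    1.35 -0.34]
73.5 35.5 -0.8 -0.007 20 | 1
```

Emit:
{"api": "jog_arm", "payload": {
  "deltas": "25 12 0 0 20; 50 24 0 0 20; 68 33 0 -0.005 20; 73.5 35.5 0 -0.007 20; 73.5 35.5 0 -0.007 20; 73.5 35.5 0 -0.007 20; 73.5 35.5 0 -0.007 20; 73.5 35.5 0 -0.007 20; 73.5 35.5 0 -0.007 20; 73.5 35.5 0 -0.007 20"
}}

```text
clock: 31.1
eef_pos: [626.5, -41.8, 212.4]
eef_rot: [-3.142, 0.0, 1.664]
wrist_force: [0.8, -0.5, -1.1]
finger_gap: 31.8
```

Run:
```python
from disp import *
s,p,d,W=wr('w17')
print('lipL',rect(sel(W,570,680,-5,70,152,170)))
q=sel(W,590,660,-120,40,212,235)
for y in (-70,-55,-40,-25,-10,5,20,28):
    k=q[abs(q[:,1]-y)<4]
    if len(k)>8: print(y,np.round(k[k[:,2]>np.percentile(k[:,2],60)].mean(0),1),np.round([k[:,0].min(),k[:,0].max()],1))
print(q[:,1].max())
plan([(626.3,-38.9,125,1.665,20,1)])
```

```text
t 31.1 [626.5 -41.8 212.4] [-3.142  0.     1.664] F [ 0.8 -0.5 -1.1] gap 31.8 j [-0.12  0.48  1.29 -0.    1.37 -0.22]
lipL (array([619.5,  29.5]), array([64.2, 38.1]), 5.79)
-70 [628.2 -67.2 224.3] [613.5 645.5]
-55 [628.  -55.  224.9] [611.5 643.2]
-40 [626.1 -39.9 225.8] [608.9 642.5]
-25 [624.8 -24.9 224.9] [608.6 640.4]
-10 [623.5  -9.9 225. ] [607.6 639.1]
5 [621.7   5.1 224.6] [606.2 636. ]
20 [620.2  20.1 224.6] [604.7 635.3]
28 [620.3  25.6 224.2] [604.7 634. ]
28.987085401336284
2.9 0 87.5 -0.001 20 | 1
```

Emit:
{"api": "jog_arm", "payload": {
  "deltas": "2 -0.2 15 0 20; 2 -0.2 35 0 20; 2 -0.2 48 0 20; 2 -0.2 56 0 20; 2 -0.2 64 0 20; 2 -0.2 72 0 20; 2 -0.2 80 0 20; 2 -0.2 86 0 20; 2 -0.2 86 0 20; 2 -0.2 86 0 20"
}}

```text
clock: 32.4
eef_pos: [626.3, -39.8, 126.7]
eef_rot: [3.141, 0.0, 1.664]
wrist_force: [0.3, -0.4, -1.0]
finger_gap: 31.2
```

Emit:
{"api": "jog_arm", "payload": {
  "deltas": "0 0 0 0 50; 0 0 0 0 50; 0 0 0 0 50; 0 0 -20 0 50; 0 0 -60 0 50; 0 0 -92 0 50; 0 0 -92 0 50; -40 -50 -92 0 60; -85 -105 -92 0 60; -130 -155 -92 0 60"
}}

```text
clock: 33.65
eef_pos: [492.2, -173.6, 217.3]
eef_rot: [-3.14, -0.001, 1.664]
wrist_force: [0.1, -1.5, 1.1]
finger_gap: 60.3
```

Run:
```python
from tubes import *
s=st();p,d=optics.camera('top');W=pts('top',d).reshape(-1,3);save('top3',p[80:300,240:480],3)
q=sel(W,600,650,-95,15,25,140);print(len(q),np.percentile(q[:,2],[5,50,95]))
tubes(p,d,s,'top')
plan([(392,-306,190,1.64,56,10)])
```

```text
t 33.65 [ 492.2 -173.6  217.3] [-3.140e+00 -1.000e-03  1.664e+00] F [ 0.1 -1.5  1.1] gap 60.3 j [-0.41  0.24  1.6  -0.    1.3  -0.5 ]
689 [ 33.40534755  73.14937903 101.12999661]
tube c [ 390.2 -304. ] size [ 30.3 138.4] yaw(rad) 0.077 z95 37.5 rgb [161.  77.  65.]
-11.9 -10.8 2.7 0.002 56; -23.8 -21.6 5.5 0.004 56; -35.7 -32.3 8.2 0.006 56; -47.6 -43.1 11 0.008 56; -59.5 -53.9 13.7 0.011 56; -71.4 -64.7 16.5 0.013 56; -83.3 -75.5 19.2 0.015 56; -95.2 -86.2 22 0.017 56; -107.1 -97 24.7 0.019 56; -119 -107.8 27.5 0.021 56 | 10
```

View pics/top3.png

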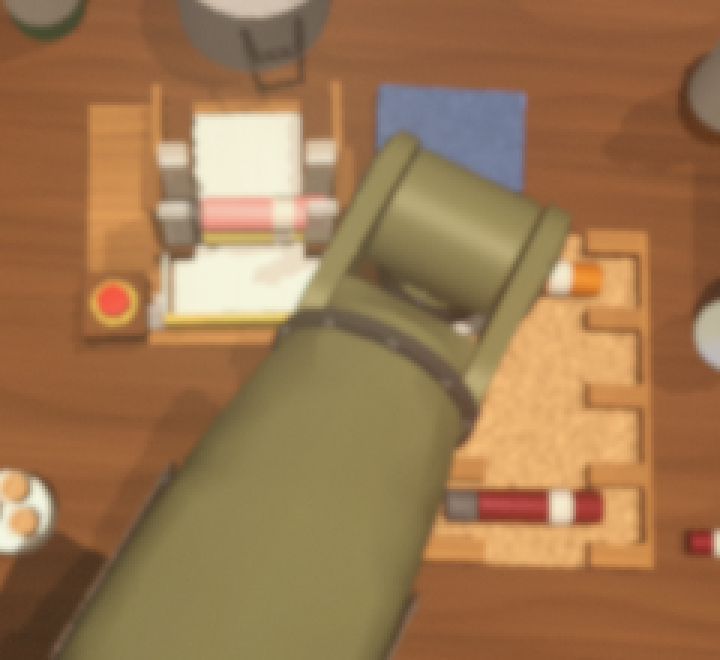

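The rosé is stacked on the white (top ≈77). Now the red: the 140 × 32 one in the carrier is the middle size.

Emit:
{"api": "jog_arm", "payload": {
  "deltas": "-25 -22 6 0 56; -55 -50 12 0.01 56; -85 -77 20 0.02 56; -110 -100 26 0.02 56; -119 -108 27 0.021 56; -119 -108 27 0.021 56; -119 -108 27 0.021 56; -119 -108 27 0.021 56; -119 -108 27 0.021 56; -119 -108 27 0.021 56"
}}

```text
clock: 34.95
eef_pos: [397.7, -301.1, 191.5]
eef_rot: [3.142, 0.0, 1.643]
wrist_force: [-0.8, -1.0, 0.3]
finger_gap: 55.9
```

Run:
```python
from tubes import *
s,p,d,W=wr('w18');tubes(p,d,s)
plan([(390,-304.3,22,1.643,56,1)])
```

```text
t 34.95 [ 397.7 -301.1  191.5] [3.142 0.    1.643] F [-0.8 -1.   0.3] gap 55.9 j [-0.72  0.21  1.7  -0.    1.23 -0.79]
tube c [ 602.2 -296.5] size [ 30.  139.5] yaw(rad) 0.0 z95 35.4 rgb [250. 156.  44.]
tube c [ 389.3 -304.1] size [ 29.1 140.6] yaw(rad) 0.067 z95 35.7 rgb [106.  26.  41.]
-2.6 -7.9 169.5 0 56 | 1
```

Emit:
{"api": "jog_arm", "payload": {
  "deltas": "-2.6 -8 30 0 56; -2.6 -8.2 80 0 56; -2.6 -8.2 125 0 56; -2.6 -8.2 152 0 56; -2.6 -8.2 165 0 56; -2.6 -8.2 169 0 56; -2.6 -8.2 169 0 56; -2.6 -8.2 169 0 20; -2.6 -8.2 169 0 20; -2.6 -8.2 169 0 20"
}}

```text
clock: 36.25
eef_pos: [389.7, -304.6, 22.8]
eef_rot: [3.141, 0.0, 1.643]
wrist_force: [-1.1, -0.6, 1.6]
finger_gap: 31.2
```

Run:
```python
from disp import *
s=st()
plan([(390,-304,212,1.643,20,4),(626.3,-38.9,212,1.665,20,6)])
```

```text
t 36.25 [ 389.7 -304.6   22.8] [3.141 0.    1.643] F [-1.1 -0.6  1.6] gap 31.2 j [-0.74  0.44  1.84  0.    0.85 -0.81]
0.1 0.1 -47.3 -0 20; 0.3 0.2 -94.6 -0 20; 0.4 0.3 -141.9 -0 20; 0.5 0.3 -189.2 -0 20; 41.8 42.8 -189.2 -0.004 20; 83 85.3 -189.2 -0.008 20; 124.2 127.7 -189.2 -0.011 20; 165.5 170.2 -189.2 -0.015 20; 206.7 212.6 -189.2 -0.019 20; 248 255.1 -189.2 -0.022 20 | 10
```

Emit:
{"api": "jog_arm", "payload": {
  "deltas": "0 0 -10 0 20; 0 0 -45 0 20; 0 0 -95 0 20; 0 0 -145 0 20; 0 0 -183 0 20; 20 20 -190 0 20; 52 53 -190 -0.005 20; 87 90 -190 -0.01 20; 122 126 -190 -0.015 20; 157 162 -190 -0.02 20"
}}

```text
clock: 37.5
eef_pos: [540.6, -134.8, 213.2]
eef_rot: [3.141, 0.0, 1.663]
wrist_force: [-0.1, -0.4, -1.1]
finger_gap: 31.7
```

Run:
```python
from disp import *
s=st()
plan([(626.3,-37,212,1.665,20,1)])
```

```text
t 37.5 [ 540.6 -134.8  213.2] [3.141 0.    1.663] F [-0.1 -0.4 -1.1] gap 31.7 j [-0.31  0.32  1.51 -0.    1.31 -0.4 ]
89.5 94.3 1.2 -0.002 20 | 1
```

Emit:
{"api": "jog_arm", "payload": {
  "deltas": "25 26 0 0 20; 52 55 0 0 20; 76 80 0 -0.002 20; 87 92 0 -0.002 20; 89.5 94.3 0 -0.002 20; 89.5 94.3 0 -0.002 20; 89.5 94.3 0 -0.002 20; 89.5 94.3 0 -0.002 20; 89.5 94.3 0 -0.002 20; 89.5 94.3 0 -0.002 20"
}}

```text
clock: 38.75
eef_pos: [625.5, -38.5, 212.5]
eef_rot: [3.142, -0.0, 1.665]
wrist_force: [0.3, 0.0, -1.5]
finger_gap: 31.6
```

```bash
cat > chk.py <<'E'
from disp import *
import sys
s,p,d,W=wr(sys.argv[1])
q=sel(W,590,660,-120,40,212,235)
for y in (-55,-40,-25,-10,5,20):
    k=q[abs(q[:,1]-y)<4]
    if len(k)>8: print(y,np.round(k[k[:,2]>np.percentile(k[:,2],60)].mean(0),1))
print('left end',q[:,1].max())
plan([(626.3,-38.9,float(sys.argv[2]),1.665,20,1)])
E
python3 chk.py w19 128
```

```text
t 38.75 [625.5 -38.5 212.5] [ 3.142 -0.     1.665] F [ 0.3  0.  -1.5] gap 31.6 j [-0.12  0.48  1.29  0.    1.37 -0.21]
-55 [627.1 -54.9 224. ]
-40 [625.6 -39.9 225. ]
-25 [634.1 -26.1 226.5]
-10 [623.1 -10.  224. ]
5 [621.6   5.1 223.4]
20 [620.   20.  223.6]
left end 32.27492065002703
-0.5 0.8 84.5 -0 20 | 1
```

Emit:
{"api": "jog_arm", "payload": {
  "deltas": "-1.2 0.6 15 0 20; -1.2 0.6 35 0 20; -1.2 0.6 48 0 20; -1.2 0.6 56 0 20; -1.2 0.6 64 0 20; -1.2 0.6 72 0 20; -1.2 0.6 80 0 20; -1.2 0.6 84 0 20; -1.2 0.6 84 0 20; -1.2 0.6 84 0 20"
}}

```text
clock: 40.05
eef_pos: [626.4, -39.6, 128.8]
eef_rot: [3.141, 0.0, 1.665]
wrist_force: [-0.0, 0.7, -1.1]
finger_gap: 31.4
```

Emit:
{"api": "jog_arm", "payload": {
  "deltas": "0 0 0 0 50; 0 0 0 0 50; 0 0 0 0 50; 0 0 -20 0 50; 0 0 -60 0 50; 0 0 -92 0 50; 0 0 -92 0 50; -40 -15 -92 0 60; -85 -30 -92 0 60; -130 -40 -92 0 60"
}}

```text
clock: 41.3
eef_pos: [597.8, -173.9, 219.3]
eef_rot: [-3.14, -0.001, 1.665]
wrist_force: [0.7, 0.6, 0.2]
finger_gap: 60.2
```

Run:
```python
from tubes import *
s=st();p,d=optics.camera('top');W=pts('top',d).reshape(-1,3);save('top4',p[80:300,240:480],3)
q=sel(W,600,650,-95,15,25,140);print(len(q),np.percentile(q[:,2],[5,50,75,95]))
plan([(600,-290,190,1.62,56,10)])
```

```text
t 41.3 [ 597.8 -173.9  219.3] [-3.140e+00 -1.000e-03  1.665e+00] F [0.7 0.6 0.2] gap 60.2 j [-0.34  0.46  1.3  -0.    1.38 -0.44]
538 [ 36.58889032 104.63233912 108.2121198  111.34254794]
-11.1 -0.7 2.9 0.004 56; -22.2 -1.4 5.8 0.008 56; -33.3 -2.1 8.7 0.012 56; -44.4 -2.8 11.7 0.017 56; -55.5 -3.6 14.6 0.021 56; -66.6 -4.3 17.5 0.025 56; -77.7 -5 20.4 0.029 56; -88.8 -5.7 23.3 0.033 56; -99.9 -6.4 26.2 0.037 56; -111 -7.1 29.1 0.042 56 | 10
```

View pics/top4.png

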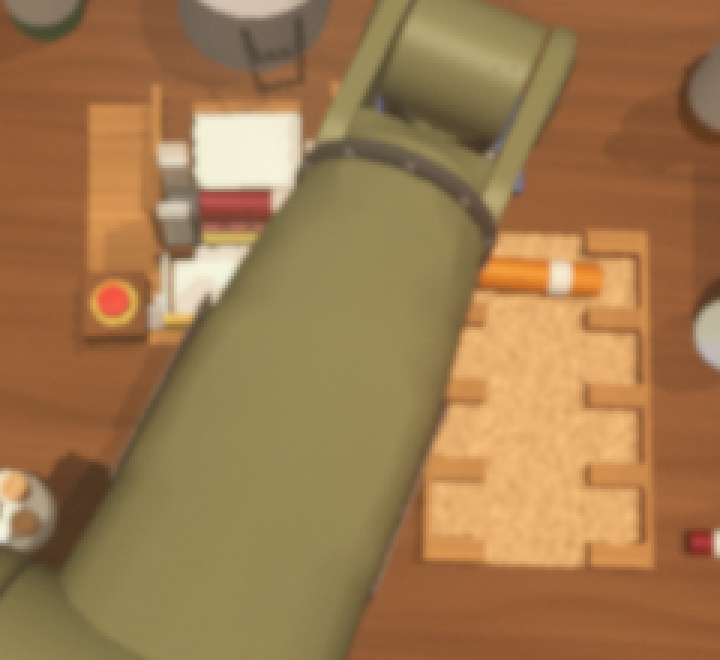

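Red is stacked (top ≈110). Now the sweet.

Emit:
{"api": "jog_arm", "payload": {
  "deltas": "-25 -2 6 0.01 56; -55 -4 14 0.02 56; -85 -6 22 0.03 56; -105 -7 28 0.042 56; -111 -7 29 0.045 56; -111 -7 29 0.045 56; -111 -7 29 0.045 56; -111 -7 29 0.045 56; -111 -7 29 0.045 56; -111 -7 29 0.045 56"
}}

```text
clock: 42.6
eef_pos: [602.1, -283.8, 191.6]
eef_rot: [3.141, 0.0, 1.62]
wrist_force: [0.3, 0.0, -0.2]
finger_gap: 56.1
```

Run:
```python
from tubes import *
s,p,d,W=wr('w20');tubes(p,d,s)
q=sel(W,570,640,-380,-210,30,42)
ys=[];xs=[]
for y in range(-360,-230,12):
    k=q[abs(q[:,1]-y)<4]
    if len(k)>10:
        k=k[k[:,2]>np.percentile(k[:,2],60)].mean(0); print(np.round(k,1)); ys.append(k[1]);xs.append(k[0])
f=np.polyfit(ys,xs,1);print(f,np.polyval(f,-296.5))
plan([(602.5,-296.5,22,1.571+.02,56,1)])
```

```text
t 42.6 [ 602.1 -283.8  191.6] [3.141 0.    1.62 ] F [ 0.3  0.  -0.2] gap 56.1 j [-0.5   0.58  1.18  0.    1.38 -0.54]
tube c [ 603.  -296.5] size [139.5  28.5] yaw(rad) 0.0 z95 35.6 rgb [171.  95.  28.]
[ 603.5 -359.9   34.8]
[ 603.6 -348.1   34.6]
[ 602.7 -335.6   34.8]
[ 603.  -324.2   35. ]
[ 602.7 -311.9   34.6]
[ 603.1 -300.    34.6]
[ 603.2 -288.    34.7]
[ 602.9 -275.8   34.9]
[ 602.6 -264.    34.7]
[ 602.3 -251.5   34. ]
[ 601.9 -240.1   34.2]
[-1.01215403e-02  5.99823197e+02] 602.8242335167122
-12.7 -0.2 169.5 0.029 56 | 1
```

View pics/w20.png

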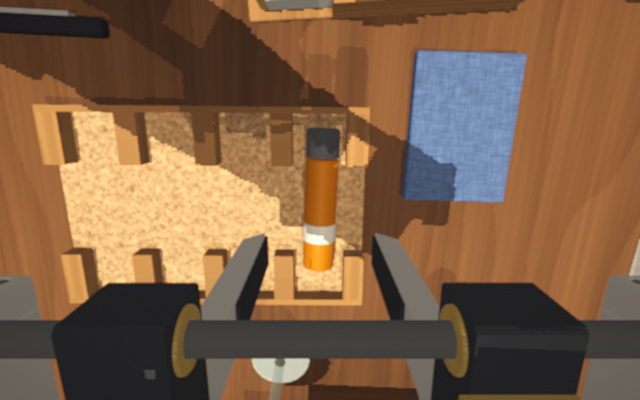

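Emit:
{"api": "jog_arm", "payload": {
  "deltas": "-12.7 0.2 30 0.039 56; -12.7 0.2 80 0.039 56; -12.7 0.2 125 0.039 56; -12.7 0.2 152 0.039 56; -12.7 0.2 165 0.039 56; -12.7 0.2 169 0.039 56; -12.7 0.2 169 0.039 56; -12.7 0.2 169 0.039 20; -12.7 0.2 169 0.039 20; -12.7 0.2 169 0.039 20"
}}

```text
clock: 43.9
eef_pos: [603.0, -296.7, 22.9]
eef_rot: [3.141, 0.0, 1.581]
wrist_force: [-1.8, 0.8, 2.4]
finger_gap: 31.6
```

Run:
```python
from disp import *
s=st()
plan([(602,-296.5,212,1.583,20,4),(626.3,-38.9,212,1.665,20,6)])
```

```text
t 43.9 [ 603.  -296.7   22.9] [3.141 0.    1.581] F [-1.8  0.8  2.4] gap 31.6 j [-0.51  0.77  1.29 -0.    1.08 -0.52]
0 -0.3 -47.3 -0.001 20; 0.1 -0.5 -94.6 -0.001 20; 0.1 -0.8 -141.8 -0.002 20; 0.2 -1 -189.1 -0.002 20; 43.1 3.4 -189.1 -0.016 20; 86 7.9 -189.1 -0.03 20; 128.9 12.4 -189.1 -0.043 20; 171.8 16.9 -189.1 -0.057 20; 214.7 21.4 -189.1 -0.071 20; 257.5 25.8 -189.1 -0.084 20 | 10
```

Emit:
{"api": "jog_arm", "payload": {
  "deltas": "0 0 -10 0 20; 0 0 -45 0 20; 0 0 -95 0 20; 0 0 -145 0 20; 0 0 -183 0 20; 20 2 -190 -0.01 20; 60 6 -190 -0.03 20; 105 10 -190 -0.05 20; 150 15 -190 -0.07 20; 190 19 -190 -0.084 20"
}}

```text
clock: 45.15
eef_pos: [619.4, -103.6, 211.1]
eef_rot: [-3.14, -0.001, 1.667]
wrist_force: [0.5, -0.1, -1.0]
finger_gap: 31.2
```

Run:
```python
from disp import *
s=st()
plan([(626.3,-38,212,1.665,20,1)])
```

```text
t 45.15 [ 619.4 -103.6  211.1] [-3.140e+00 -1.000e-03  1.667e+00] F [ 0.5 -0.1 -1. ] gap 31.2 j [-0.22  0.48  1.29  0.    1.37 -0.32]
64.6 13.2 -0.9 0.002 20 | 1
```

Emit:
{"api": "jog_arm", "payload": {
  "deltas": "20 4 0 0 20; 42 9 0 0 20; 58 12 0 0.002 20; 64.6 13.2 0 0.002 20; 64.6 13.2 0 0.002 20; 64.6 13.2 0 0.002 20; 64.6 13.2 0 0.002 20; 64.6 13.2 0 0.002 20; 64.6 13.2 0 0.002 20; 64.6 13.2 0 0.002 20"
}}

```text
clock: 46.4
eef_pos: [627.1, -40.9, 212.5]
eef_rot: [3.142, 0.0, 1.663]
wrist_force: [0.3, -0.2, -1.0]
finger_gap: 31.6
```

```bash
python3 chk.py w21 138
```

```text
t 46.4 [627.1 -40.9 212.5] [3.142 0.    1.663] F [ 0.3 -0.2 -1. ] gap 31.6 j [-0.12  0.48  1.29  0.    1.37 -0.22]
-55 [628.2 -54.9 223.9]
-40 [626.8 -39.9 225. ]
-25 [626.2 -25.1 224.1]
-10 [624.   -9.9 224. ]
5 [622.8   5.5 223.5]
20 [621.5  20.  223.6]
left end 29.88423016492775
2.1 -0.6 74.5 -0.002 20 | 1
```

Emit:
{"api": "jog_arm", "payload": {
  "deltas": "1.3 -0.8 15 0 20; 1.3 -0.8 32 0 20; 1.3 -0.8 45 0 20; 1.3 -0.8 53 0 20; 1.3 -0.8 60 0 20; 1.3 -0.8 67 0 20; 1.3 -0.8 74 0 20; 1.3 -0.8 74 0 20; 1.3 -0.8 74 0 20; 1.3 -0.8 74 0 45"
}}

```text
clock: 47.7
eef_pos: [626.4, -39.7, 138.9]
eef_rot: [3.141, 0.0, 1.663]
wrist_force: [-0.4, 0.2, -0.2]
finger_gap: 38.1
```

Emit:
{"api": "jog_arm", "payload": {
  "deltas": "0 0 0 0 50; 0 0 0 0 50; 0 0 -15 0 50; 0 0 -50 0 50; 0 0 -85 0 50; 0 0 -85 0 50; 20 -30 -85 0 20; 45 -60 -85 0 0; 70 -90 -85 0 0; 90 -110 -85 0 0"
}}

```text
clock: 48.95
eef_pos: [506.9, 40.6, 223.4]
eef_rot: [-3.141, -0.0, 1.663]
wrist_force: [0.5, 0.5, -0.2]
finger_gap: 13.1
```

Run:
```python
from disp import *
s=st();p,d=optics.camera('top');W=pts('top',d).reshape(-1,3);save('top5',p[80:300,200:440],3)
q=sel(W,600,650,-95,15,25,145);print(len(q),np.percentile(q[:,2],[5,50,75,95]))
p,d=optics.camera('scene');save('sc5',p[200:350,250:420],4)
plan([(539,74.3,130,3.2356,0,10)])
```

```text
t 48.95 [506.9  40.6 223.4] [-3.141 -0.     1.663] F [ 0.5  0.5 -0.2] gap 13.1 j [ 0.01  0.2   1.63  0.    1.31 -0.08]
948 [ 35.16631696 127.38731422 139.30136711 142.85599687]
3 3.5 9.4 -0.157 0; 6 7 18.7 -0.314 0; 9 10.5 28.1 -0.471 0; 12 14 37.5 -0.628 0; 15 17.5 46.9 -0.786 0; 18 21 56.2 -0.943 0; 21.1 24.5 65.6 -1.1 0; 24.1 28 75 -1.257 0; 27.1 31.5 84.3 -1.414 0; 30.1 35 93.7 -1.571 0 | 10
```

View pics/sc5.png

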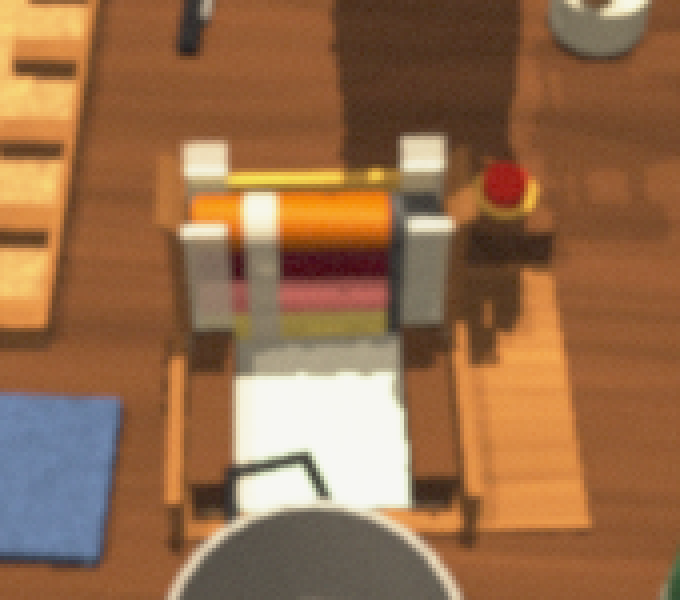

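All four are stacked bottom to top: white, rosé, red, sweet. Next I'll press the release again.

Emit:
{"api": "jog_arm", "payload": {
  "deltas": "3 3 0 -0.17 0; 6 7 5 -0.34 0; 9 11 10 -0.51 0; 12 15 15 -0.68 0; 15 19 20 -0.85 0; 18 23 30 -1.02 0; 21 26 40 -1.19 0; 24 29 50 -1.36 0; 28 33 70 -1.5 0; 30 35 90 -1.571 0"
}}

```text
clock: 50.3
eef_pos: [541.0, 72.6, 132.6]
eef_rot: [-3.142, -0.0, -3.046]
wrist_force: [0.4, -0.4, -0.7]
finger_gap: 0.8
```

Run:
```python
from disp import *
s=st()
plan([(539,74.3,64,3.2356,0,1)])
```

```text
t 50.3 [541.   72.6 132.6] [-3.142 -0.    -3.046] F [ 0.4 -0.4 -0.7] gap 0.8 j [ 0.07  0.38  1.63 -0.    1.13 -1.6 ]
1.9 1.9 68.6 0.001 0 | 1
```

Emit:
{"api": "jog_arm", "payload": {
  "deltas": "1.9 1.9 25 0 0; 1.9 1.9 45 0 0; 1.9 1.9 55 0 0; 1.9 1.9 62 0 0; 1.9 1.9 69 0 0; 1.9 1.9 69 0 0; 1.9 1.9 40 0 0; 1.9 1.9 0 0 0; 1.9 1.9 -40 0 0; 1.9 1.9 -50 0 0"
}}

```text
clock: 51.55
eef_pos: [539.4, 74.7, 186.4]
eef_rot: [-3.141, 0.005, -3.049]
wrist_force: [0.0, 0.7, 0.0]
finger_gap: 0.6
```

Run:
```python
from disp import *
s=st();p,d=optics.camera('top');W=pts('top',d).reshape(-1,3);save('top6',p[80:300,200:440],3)
q=sel(W,600,650,-95,15,25,145);print(len(q),np.percentile(q[:,2],[5,50,75,95]))
s,p,d,W=wr('w22')
q=sel(W,500,560,-130,40,38,50)
for y in range(-110,25,15):
    k=q[abs(q[:,1]-y)<4]
    if len(k)>10: print(np.round(k[k[:,2]>np.percentile(k[:,2],60)].mean(0),1))
q=sel(W,425,460,-140,36,44,56);print('front',rect(q))
```

```text
t 51.55 [539.4  74.7 186.4] [-3.141  0.005 -3.049] F [0.  0.7 0. ] gap 0.6 j [ 0.07  0.31  1.58 -0.    1.24 -1.59]
761 [ 63.89986024 131.78253787 137.90594332 141.12018367]
t 51.6 [539.2  74.7 186. ] [-3.141  0.004 -3.049] F [-0.  -0.4  1.1] gap 0.6 j [ 0.07  0.31  1.58 -0.    1.24 -1.59]
[ 539.  -110.1   45. ]
[536.  -95.1  45.2]
[533.3 -80.1  45.7]
[531.9 -65.   45.3]
[530.7 -50.2  45.2]
[528.9 -34.8  45.3]
[527.5 -19.9  45.5]
[526.   -4.6  44.9]
[535.5  10.1  44.7]
front (array([443.2, -57.5]), array([  8.2, 156.6]), 5.7)
```

View pics/w22.png

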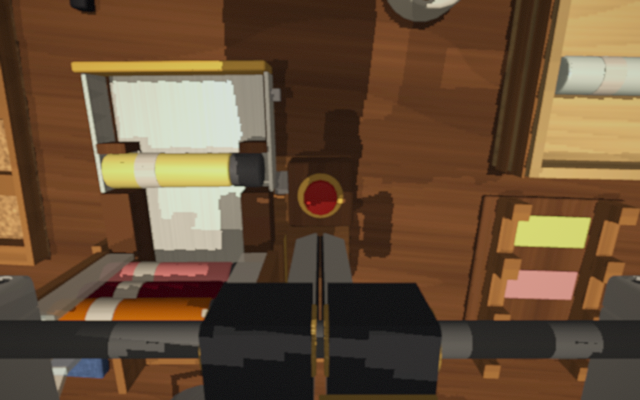

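View pics/top6.png

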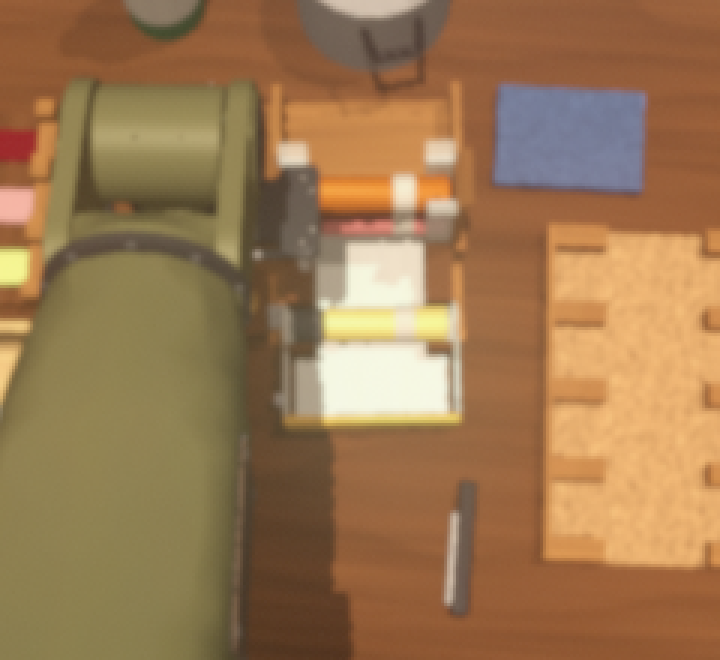

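The white came out in its pocket at image (185,170), with the button up again and the stack standing. I'll approach it with the rehearsed 14 mm offset.

Run:
```python
from disp import *
plan([(516.7,-50.3,185,1.665,94,9)])
```

```text
3.7 -13.6 -0.1 0.174 94; 7.4 -27.2 -0.2 0.349 94; 11.1 -40.8 -0.3 0.523 94; 14.9 -54.4 -0.3 0.697 94; 18.6 -68 -0.4 0.872 94; 22.3 -81.6 -0.5 1.046 94; 26 -95.2 -0.6 1.22 94; 29.7 -108.8 -0.7 1.394 94; 33.4 -122.4 -0.8 1.569 94 | 9
```

Emit:
{"api": "jog_arm", "payload": {
  "deltas": "4 -14 -3 0.17 94; 8 -27 -3 0.34 94; 12 -41 -3 0.51 94; 16 -54 -3 0.68 94; 20 -68 -3 0.86 94; 24 -82 -3 1.04 94; 28 -96 -3 1.22 94; 32 -112 -3 1.4 94; 33.4 -122.4 0 1.569 94; 33.4 -122.4 0 1.569 94",
  "squeeze": 5
}}

```text
clock: 52.9
eef_pos: [515.9, -50.6, 181.9]
eef_rot: [-3.139, -0.001, 1.665]
wrist_force: [-0.4, -0.0, -0.0]
finger_gap: 93.5
```

Run:
```python
from disp import *
s,p,d,W=wr('w23');s=st()
q=sel(W,500,560,-130,40,36,50)
for y in range(-95,10,15):
    k=q[abs(q[:,1]-y)<4]
    if len(k)>10: print(np.round(k[k[:,2]>np.percentile(k[:,2],60)].mean(0),1))
q=sel(W,585,660,-60,-20,70,150);
import collections
for z in range(70,150,6):
    k=q[(q[:,2]>z)&(q[:,2]<=z+6)&(abs(q[:,1]+35)<8)]
    if len(k)>3: print('stack z',z,'front x',round(np.percentile(k[:,0],3),1),"x'",round((np.percentile(k[:,0],3)-626)*.9956+4*.094,1))
plan([(516.7,-50.3,26,1.665,94,1)])
```

```text
t 52.9 [515.9 -50.6 181.9] [-3.139e+00 -1.000e-03  1.665e+00] F [-0.4 -0.  -0. ] gap 93.5 j [-0.17  0.27  1.66 -0.    1.22 -0.26]
t 52.95 [516.  -50.2 182.3] [-3.140e+00 -1.000e-03  1.668e+00] F [-0.2 -0.3  0.6] gap 94.0 j [-0.17  0.27  1.65  0.    1.22 -0.26]
[535.7 -95.   45.2]
[533.3 -79.8  45.7]
[531.7 -65.   45.5]
[530.5 -49.9  45.4]
[529.  -34.9  45.4]
[527.4 -20.   45.4]
[525.7  -4.6  44.8]
stack z 70 front x 611.8 x' -13.8
stack z 82 front x 611.9 x' -13.7
stack z 88 front x 610.4 x' -15.2
stack z 94 front x 611.1 x' -14.4
stack z 100 front x 613.2 x' -12.4
stack z 118 front x 607.9 x' -17.7
stack z 124 front x 607.8 x' -17.7
stack z 130 front x 609.9 x' -15.7
stack z 136 front x 615.2 x' -10.4
-0.1 0.7 156.3 0.003 94 | 1
```

View pics/w23.png

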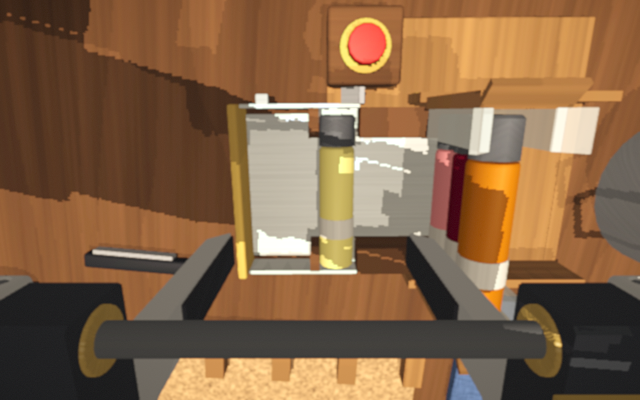

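The tubes show clear margins: the white is at (337,190) and the stack front at x'≈−17.7. I'll descend with the current offset.

Emit:
{"api": "jog_arm", "payload": {
  "deltas": "0 0 40 0 94; 0 0 80 0 94; 0 0 115 0 94; 0 0 138 0 94; 0 0 150 0 94; 0 0 155 0 94; 0 0 156 0 70; 0 0 156 0 66; 0 0 156 0 66; 0 0 156 0 66",
  "squeeze": 5
}}

```text
clock: 54.2
eef_pos: [516.5, -50.3, 27.8]
eef_rot: [3.141, 0.0, 1.665]
wrist_force: [0.7, 0.2, 1.0]
finger_gap: 66.4
```

Emit:
{"api": "jog_arm", "payload": {
  "deltas": "0 0 1.5 0 60; 0 0 1.5 0 50; 0 0 1.5 0 20; 0 0 1.5 0 20; 0 0 1.5 0 20; 0 0 1.5 0 20; 0 0 1.5 0 20; 0 0 1.5 0 20; 0 0 1.5 0 20; 0 0 1.5 0 20",
  "squeeze": 5
}}

```text
clock: 55.45
eef_pos: [518.2, -50.2, 26.7]
eef_rot: [3.137, 0.001, 1.665]
wrist_force: [10.8, 2.2, -1.6]
finger_gap: 55.9
```

Emit:
{"api": "jog_arm", "payload": {
  "deltas": "0 0 -3 0 20; 0 0 -6 0 20; 0 0 -9 0 20; 0 0 -12 0 20; 0 0 -15 0 20; 0 0 -18 0 20; 0 0 -21 0 20; 0 0 -24 0 20; 0 0 -26 0 20; 0 0 -26 0 20"
}}

```text
clock: 56.7
eef_pos: [518.5, -50.2, 53.1]
eef_rot: [3.136, 0.001, 1.665]
wrist_force: [10.2, 2.7, 1.6]
finger_gap: 52.8
```

Run:
```python
from disp import *
s,p,d,W=wr('w24');W=pts('wrist',d,s)
for v in (200,240,270):
   r=W[v,300:370]; print(v,np.round(r[::9],1).tolist())
```

```text
t 56.7 [518.5 -50.2  53.1] [3.136e+00 1.000e-03 1.665e+00] F [10.2  2.7  1.6] gap 52.8 j [-0.17  0.44  1.76  0.    0.94 -0.26]
200 [[504.9, -31.5, 9.3], [510.5, -21.7, 45.6], [514.8, -19.1, 54.3], [518.9, -17.8, 57.8], [523.1, -17.3, 58.4], [527.3, -17.0, 58.2], [531.5, -16.5, 58.5], [536.0, -16.7, 56.1]]
240 [[507.0, -57.1, 10.1], [512.6, -56.6, 10.0], [516.7, -39.2, 54.8], [520.9, -37.6, 57.9], [525.1, -36.9, 58.8], [529.5, -36.7, 58.3], [533.8, -36.2, 58.6], [538.7, -37.1, 55.2]]
270 [[508.6, -77.4, 10.2], [514.4, -77.2, 9.6], [518.2, -55.3, 54.7], [522.5, -53.4, 57.7], [526.8, -52.3, 59.2], [531.4, -52.7, 57.5], [535.6, -51.7, 58.8], [540.8, -53.2, 54.7]]
```

View pics/w24.png

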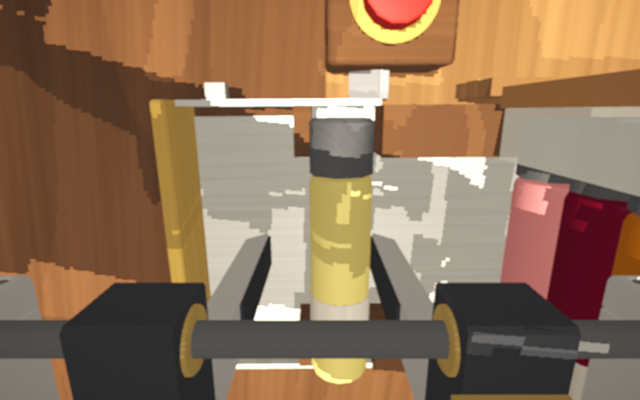

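Emit:
{"api": "jog_arm", "payload": {
  "deltas": "0 2 0 0 20; 0 4 0 0 20; 0 6 0 0 20; 0 8 0 0 20; 0 10 0 0 20; 0 11 0 0 20; 0 12 0 0 20; 0 12 0 0 20; 0 12 0 0 20; 0 12 0 0 20"
}}

```text
clock: 58.0
eef_pos: [529.3, -49.2, 52.5]
eef_rot: [3.139, 0.0, 1.665]
wrist_force: [6.9, 1.5, 1.4]
finger_gap: 31.8
```

Run:
```python
from disp import *
s,p,d,W=wr('w25');W=pts('wrist',d,s)
for v in (200,240,270):
   r=W[v,290:360]; print(v,np.round(r[::9],1).tolist())
```

```text
t 58.0 [529.3 -49.2  52.5] [3.139 0.    1.665] F [6.9 1.5 1.4] gap 31.8 j [-0.16  0.46  1.73  0.    0.95 -0.26]
200 [[511.9, -20.7, 48.5], [516.6, -18.5, 55.4], [520.9, -17.4, 58.2], [525.0, -16.9, 58.7], [529.2, -16.6, 58.2], [533.5, -16.6, 56.8], [537.9, -16.6, 54.9], [547.6, -27.1, 10.0]]
240 [[513.4, -42.1, 47.4], [518.2, -38.8, 55.0], [522.6, -37.2, 58.1], [526.9, -36.6, 58.6], [531.2, -36.4, 57.9], [535.7, -36.8, 55.9], [540.3, -37.3, 53.5], [546.0, -40.4, 43.8]]
270 [[514.6, -59.1, 46.6], [519.4, -55.0, 54.2], [523.9, -53.2, 57.1], [528.3, -51.9, 59.2], [532.7, -52.1, 57.8], [537.3, -52.3, 56.6], [542.2, -53.6, 52.9], [545.1, -48.1, 63.9]]
```

View pics/w25.png

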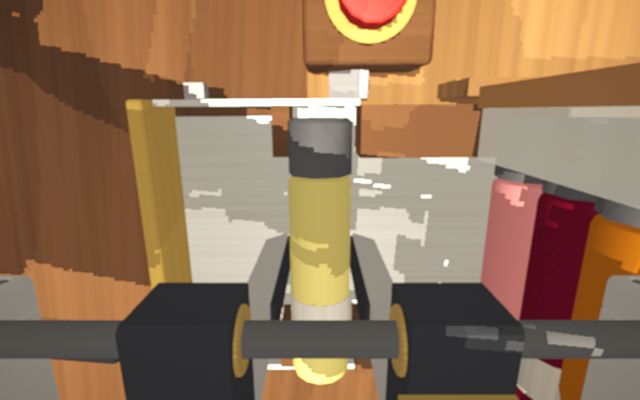

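Gripped (gap 31.8). Squeezing harder and lifting.

Emit:
{"api": "jog_arm", "payload": {
  "deltas": "0 0 0 0 20; 0 0 0 0 20; 0 0 -4 0 20; 0 0 -10 0 20; 0 0 -25 0 20; 0 0 -50 0 20; 0 0 -80 0 20; 0 0 -110 0 20; 0 0 -120 0 20; 0 0 -120 0 20",
  "squeeze": 25
}}

```text
clock: 59.3
eef_pos: [528.3, -49.2, 172.1]
eef_rot: [3.141, 0.0, 1.665]
wrist_force: [-0.5, -0.0, -1.9]
finger_gap: 31.2
```

Run:
```python
from disp import *
s,p,d,W=wr('w26')
q=sel(W,600,650,-95,15,25,145);print(len(q),np.percentile(q[:,2],[50,95]))
plan([(564.4,313.2,172,1.627,20,8)])
```

```text
t 59.3 [528.3 -49.2 172.1] [3.141 0.    1.665] F [-0.5 -0.  -1.9] gap 31.2 j [-0.16  0.3   1.63 -0.    1.21 -0.26]
11657 [132.99008569 139.39932089]
44.7 8.8 -0.1 0.005 20; 89.3 17.6 -0.2 0.009 20; 134 26.3 -0.3 0.014 20; 178.7 35.1 -0.4 0.019 20; 223.3 43.9 -0.4 0.024 20; 268 52.7 -0.5 0.028 20; 312.7 61.5 -0.6 0.033 20; 357.3 70.2 -0.7 0.038 20 | 8
```

View pics/w26.png

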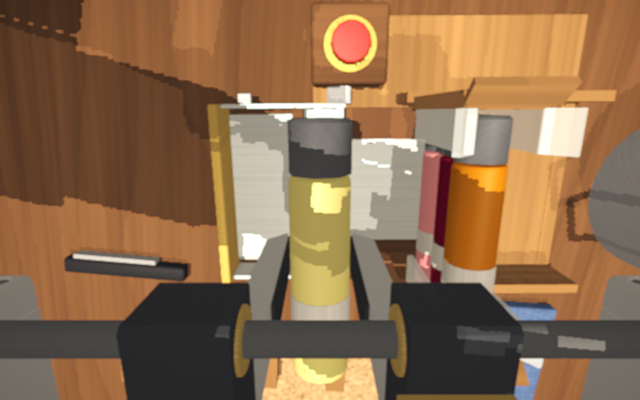

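Emit:
{"api": "jog_arm", "payload": {
  "deltas": "20 4 0 0 20; 60 12 0 0.005 20; 110 22 0 0.01 20; 160 31 0 0.015 20; 210 41 0 0.02 20; 260 51 0 0.025 20; 305 60 0 0.03 20; 340 67 0 0.035 20; 357 70 0 0.038 20; 357 70 0 0.038 20"
}}

```text
clock: 60.6
eef_pos: [564.2, 312.9, 170.9]
eef_rot: [-3.14, 0.001, 1.628]
wrist_force: [-0.1, -0.5, -0.6]
finger_gap: 31.3
```

Run:
```python
from disp import *
s,p,d,W=wr('w27')
q=sel(W,505,740,240,400,30,45);print('rails',rect(q))
im=p
# straw inlay
Wi=pts('wrist',d,s);m=(p[...,0]>150)&(p[...,1]>150)&(p[...,2]<140)&(Wi[...,2]<20)&(Wi[...,2]>3)&(abs(Wi[...,0]-565)<60)&(abs(Wi[...,1]-313)<70)
print('inlay',m.sum(),rect(Wi[m]))
q=sel(W,530,600,220,400,165,185)
for y in range(255,385,15):
    k=q[abs(q[:,1]-y)<4]
    if len(k)>10: print(np.round(k[k[:,2]>np.percentile(k[:,2],60)].mean(0),1))
print(np.nanmax(q[:,1]))
plan([(564.4,313.2,52,1.627,20,1)])
```

```text
t 60.6 [564.2 312.9 170.9] [-3.140e+00  1.000e-03  1.628e+00] F [-0.1 -0.5 -0.6] gap 31.3 j [ 0.45  0.55  1.28 -0.    1.31  0.39]
rails (array([610.8, 311.3]), array([218.7, 125.9]), 3.41)
inlay 0 (array([0., 0.]), array([0., 0.]), 0.0)
[567.7 254.9 177. ]
[565.6 285.9 177. ]
[565.  299.9 176.8]
[564.  315.1 177.6]
[563.2 330.  176.8]
[562.4 345.  176.8]
[561.4 360.  176.2]
[560.6 374.9 176.2]
382.9192217167875
1.1 0.1 119.2 -0 20 | 1
```

View pics/w27.png

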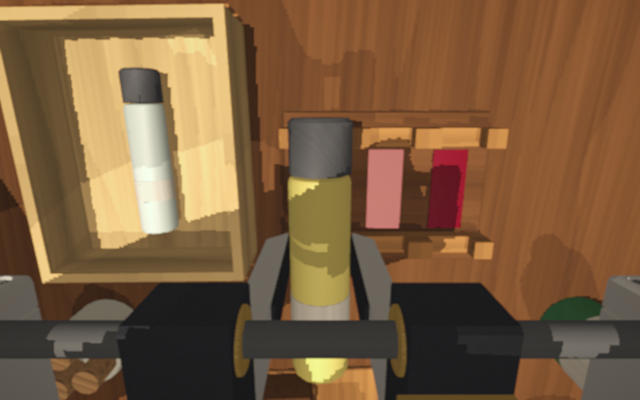

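Run:
```python
from disp import *
s=manip.read_state()
p=cv2.imread('pics/w27.png')[:,:,::-1].astype(int);d=np.load('pics/w27.npy');W=pts('wrist',d,s)
hsv=cv2.cvtColor(p.astype(np.uint8),cv2.COLOR_RGB2HSV)
reg=np.zeros(p.shape[:2],bool);reg[140:240,360:475]=True
pk=reg&(p[...,0]>150)&(p[...,1]>80);dr=reg&(p[...,0]>90)&(p[...,1]<40)
for n,m in(('pink',pk),('dark',dr)): print(n,m.sum(),rect(W[m]),np.nanmedian(W[m][:,2]))
d0=np.load('pics/top0.npy');p0=cv2.imread('pics/top0.png')[:,:,::-1].astype(int);W0=pts('top',d0)
reg=np.zeros(p0.shape[:2],bool);reg[110:180,175:225]=True
ye=reg&(p0[...,0]>180)&(p0[...,1]>180)&(p0[...,2]<150)
pk=reg&(p0[...,0]>200)&(p0[...,1]>100)&(p0[...,1]<180)&(p0[...,2]>100)
for n,m in(('yel',ye),('pink',pk)): print(n,m.sum(),rect(W0[m]))
```

```text
pink 3635 (array([654.6, 317.1]), array([109. ,  93.5]), 5.14) 9.34624970117983
dark 2466 (array([684. , 318.7]), array([30.8, 75. ]), 3.88) 9.164709501031723
yel 332 (array([563.9, 310.6]), array([38.1, 85. ]), 0.09)
pink 142 (array([623.1, 312.6]), array([87.2, 37.6]), 87.52)
```

The inlays confirm the straw place at (564.2,312.5), and the tube is directly above it. Lowering in two stages.

Emit:
{"api": "jog_arm", "payload": {
  "deltas": "0 0.2 30 0 20; 0 0.2 65 0 20; 0 0.2 90 0 20; 0 0.2 104 0 20; 0 0.2 112 0 20; 0 0.2 117 0 20; 0 0.2 120 0 20; 0 0.2 121 0 20; 0 0.2 121 0 20; 0 0.2 121 0 20"
}}

```text
clock: 61.9
eef_pos: [564.8, 312.9, 51.2]
eef_rot: [3.141, -0.0, 1.627]
wrist_force: [0.2, 0.1, -1.0]
finger_gap: 30.9
```

Run:
```python
from disp import *
s,p,d,W=wr('w28')
q=sel(W,530,600,220,400,45,75)
for y in range(270,385,15):
    k=q[abs(q[:,1]-y)<4]
    if len(k)>10: print(np.round(k[k[:,2]>np.percentile(k[:,2],60)].mean(0),1))
```

```text
t 61.9 [564.8 312.9  51.2] [ 3.141 -0.     1.627] F [ 0.2  0.1 -1. ] gap 30.9 j [ 0.45  0.68  1.37 -0.    1.09  0.39]
[566.1 285.9  57.4]
[565.6 300.1  57.2]
[564.5 315.2  60.2]
[563.8 330.1  57.1]
[562.9 345.1  57.1]
[561.9 360.   56.6]
[561.4 375.   56.6]
```

View pics/w28.png

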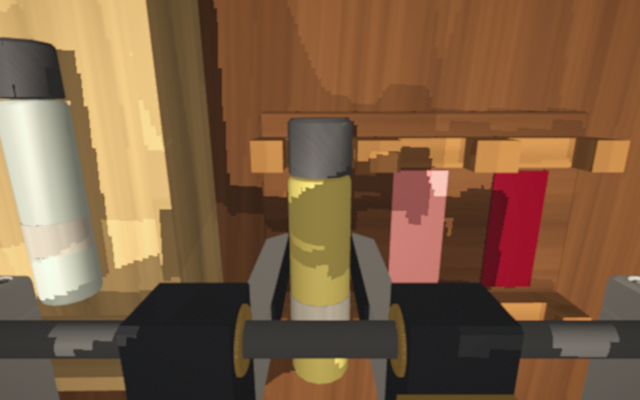

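Emit:
{"api": "jog_arm", "payload": {
  "deltas": "0 0 1.5 0 20; 0 0 3 0 20; 0 0 3 0 20; 0 0 3 0 50; 0 0 3 0 56; 0 0 3 0 56; 0 0 -20 0 56; 0 0 -60 0 56; 0 0 -110 0 56; 0 0 -130 0 56"
}}

```text
clock: 63.2
eef_pos: [565.4, 313.2, 184.4]
eef_rot: [3.138, -0.002, 1.627]
wrist_force: [-0.6, 0.5, 0.1]
finger_gap: 55.7
```

Run:
```python
from disp import *
s,p,d,W=wr('w29')
q=sel(W,530,600,220,400,44,65)
for y in range(255,385,15):
    k=q[abs(q[:,1]-y)<4]
    if len(k)>10: print(np.round(k[k[:,2]>np.percentile(k[:,2],60)].mean(0),1))
print(rect(q))
plan([(412,-59,130,3.2356,0,10)])
```

```text
t 63.2 [565.4 313.2 184.4] [ 3.138e+00 -2.000e-03  1.627e+00] F [-0.6  0.5  0.1] gap 55.7 j [0.45 0.54 1.26 0.   1.33 0.39]
[568.7 254.9  53.4]
[566.7 270.   53.6]
[566.  285.   53.8]
[565.5 300.   53.5]
[564.3 315.1  53.3]
[563.4 330.1  53.5]
[562.7 345.   53.4]
[561.6 360.1  52.8]
[561.2 375.1  53. ]
(array([564.4, 312.6]), array([ 29.5, 138.6]), 3.26)
-36.3 -17.4 5.6 -0.161 0; -72.6 -34.9 11.2 -0.322 0; -109 -52.3 16.8 -0.483 0; -145.3 -69.8 22.4 -0.644 0; -181.6 -87.2 28 -0.804 0; -217.9 -104.6 33.6 -0.965 0; -254.2 -122.1 39.2 -1.126 0; -290.6 -139.5 44.8 -1.287 0; -326.9 -156.9 50.4 -1.448 0; -363.2 -174.4 56 -1.609 0 | 10
```

View pics/w29.png

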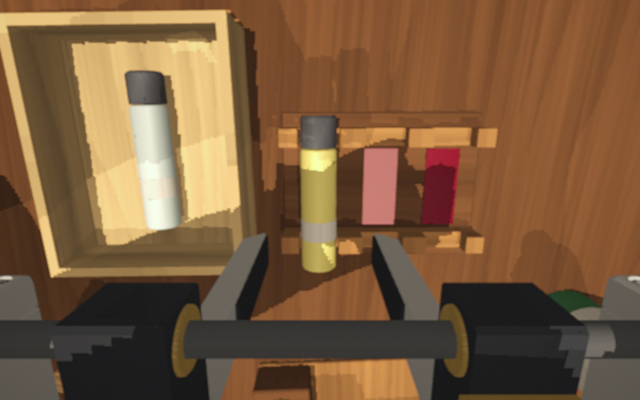

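The white lies in the straw place at (564.4,312.6), with its centre ≈37.6 mm high. Back to pushing the tray.

Emit:
{"api": "jog_arm", "payload": {
  "deltas": "-38 -18 6 -0.16 0; -78 -37 12 -0.33 0; -118 -56 18 -0.5 0; -158 -76 24 -0.67 0; -198 -95 30 -0.84 0; -238 -114 36 -1.01 0; -278 -133 42 -1.18 0; -320 -153 48 -1.35 0; -363 -174 54 -1.52 0; -363 -174 54 -1.609 0"
}}

```text
clock: 64.5
eef_pos: [410.0, -61.2, 126.2]
eef_rot: [3.141, -0.001, -3.046]
wrist_force: [0.6, 0.2, 0.1]
finger_gap: 0.4
```

Run:
```python
from disp import *
s,p,d,W=wr('w30');s=st()
q=sel(W,425,460,-140,36,44,56);print('front',rect(q))
plan([(412,-59,34,3.2356,0,4)])
```

```text
t 64.5 [410.  -61.2 126.2] [ 3.141e+00 -1.000e-03 -3.046e+00] F [0.6 0.2 0.1] gap 0.4 j [-0.24  0.11  1.99 -0.    1.05 -1.9 ]
t 64.55 [410.5 -60.5 126.4] [ 3.141e+00 -1.000e-03 -3.042e+00] F [ 0.9 -0.1 -0.1] gap 0.7 j [-0.23  0.11  1.99 -0.    1.05 -1.9 ]
front (array([442.7, -58. ]), array([  8.9, 156.3]), 5.92)
-0.4 0.3 23.1 0.001 0; -0.8 0.7 46.2 0.003 0; -1.2 1 69.3 0.004 0; -1.6 1.3 92.4 0.005 0 | 4
```

Emit:
{"api": "jog_arm", "payload": {
  "deltas": "-1 0.5 30 0 0; -1.6 1.3 62 0 0; -1.6 1.3 85 0 0; -1.6 1.3 91 0 0; -12 1.3 91 0 0; -24 1.3 91 0 0; -38 1.3 91 0 0; -54 1.3 91 0 0; -70 1.3 91 0 0; -86 1.3 91 0 0"
}}

```text
clock: 65.8
eef_pos: [496.4, -49.6, 36.6]
eef_rot: [3.141, -0.004, -3.047]
wrist_force: [-16.6, -0.6, 12.2]
finger_gap: 0.7
```

Emit:
{"api": "jog_arm", "payload": {
  "deltas": "-8 0 0 0 0; -16 0 0 0 0; -22 0 0 0 0; -26 0 0 0 0; -29 0 0 0 0; -31 0 0 0 0; -33 0 0 0 0; -34.5 0 0 0 0; -36 0 0 0 0; -36 0 0 0 0"
}}

```text
clock: 67.05
eef_pos: [529.5, -46.4, 36.5]
eef_rot: [3.14, -0.01, -3.047]
wrist_force: [-36.1, -2.5, 24.4]
finger_gap: 0.4
```

Same TCP x as the latched push before. Backing off and looking.

Emit:
{"api": "jog_arm", "payload": {
  "deltas": "2 0 0 0 0; 5 0 0 0 0; 12 0 0 0 0; 25 0 0 0 0; 45 0 0 0 0; 60 0 -10 0 0; 60 0 -40 0 0; 60 0 -90 0 0; 60 0 -140 0 0; 60 0 -150 0 0"
}}

```text
clock: 68.3
eef_pos: [473.9, -52.4, 189.4]
eef_rot: [-3.14, 0.006, -3.048]
wrist_force: [-0.3, -0.2, -0.8]
finger_gap: 0.4
```

Run:
```python
from disp import *
s,p,d,W=wr('w31')
q=sel(W,500,570,-140,36,44,56);print('front',rect(q),len(q))
q=sel(W,425,500,-140,36,44,56);print('front out',len(q))
print('btn',np.nanmedian(sel(W,520,560,60,90,50,65)[:,2]))
p,d=optics.camera('scene');save('sc6',p[200:350,250:420],4);save('sc6f',p)
p,d=optics.camera('top');save('top7',p[80:300,200:440],3);W=pts('top',d).reshape(-1,3)
q=sel(W,600,650,-95,15,25,145);print(len(q),np.percentile(q[:,2],[50,75,95]))
```

```text
t 68.3 [473.9 -52.4 189.4] [-3.14   0.006 -3.048] F [-0.3 -0.2 -0.8] gap 0.4 j [-0.19  0.16  1.76  0.    1.21 -1.85]
front (array([536.4, -48.7]), array([  8.8, 156.4]), 6.02) 951
front out 0
btn 58.660501599598376
268 [108.06807128 110.07568193 126.47892255]
```

View pics/sc6.png

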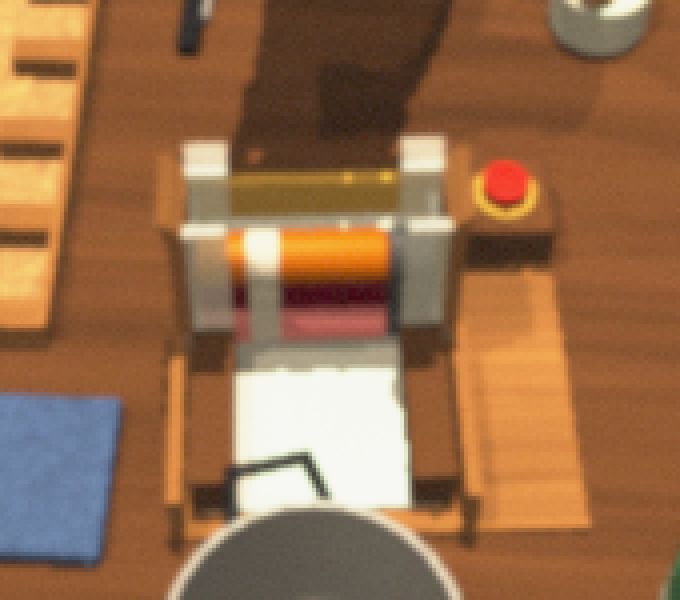

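View pics/w31.png

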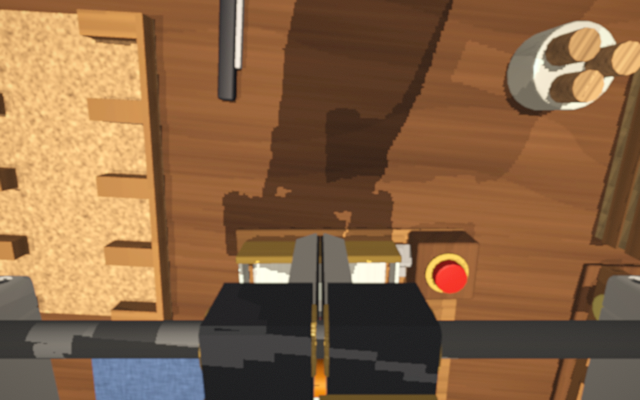

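The tray stayed home and the stack dropped one place (top ≈110, rosé in the pocket, button up). A last overall check before handing in.

View pics/sc6f.png

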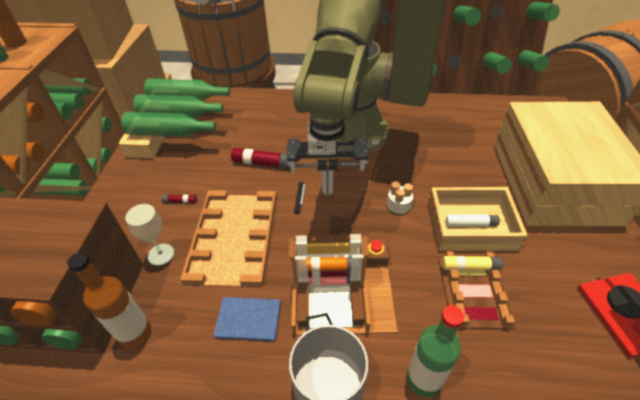

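Run:
```python
from disp import *
p,d=optics.camera('scene');W=pts('scene',d).reshape(-1,3)
print('white',rect(sel(W,530,600,220,400,44,60)),'(scene bias about +2,+4)')
print('bowl',rect(sel(W,290,400,90,210,40,90)),'notebook',rect(sel(W,670,800,-300,-140,8,25)))
print('empty',rect(sel(W,345,475,260,430,30,50)))
s,p,d,W=wr('w32');q=sel(W,500,570,-140,36,44,56);print('front',rect(q))
```

```text
white (array([566.7, 316.8]), array([ 32.1, 140.8]), 2.77) (scene bias about +2,+4)
bowl (array([350.8, 149.9]), array([67.3, 64.2]), 47.66) notebook (array([ 736. , -217.7]), array([102.1, 140.8]), 1.18)
empty (array([415.6, 345.4]), array([ 30.1, 142. ]), 3.1)
t 68.5 [472.4 -52.1 184.8] [ 3.141e+00 -1.000e-03 -3.047e+00] F [-0.4 -0.2 -0.2] gap 0.5 j [-0.19  0.17  1.77  0.    1.21 -1.85]
front (array([536.7, -48.5]), array([  8.9, 155.7]), 5.88)
```

Everything is in place: the white in the cradle at about (470,265), the empty in the crate, the tray home, and the other objects where they were. Handing in.

```bash
python3 -c "
from h import *
print(workorder.sign_off())"
```

```text
the job is handed in; nothing more can be done
None
```

The dispenser is restocked and the job is handed in at 68.5 s; the interface gives no verdict.

- **What I did:** I put the empty tube in the crate and latched the tray home. I then loaded white, rosé, red (the middle-sized one) and sweet in that order. I pressed the release again, laid the white in the straw place and latched the tray home.
- **Getting the white out of the tray:** the gripper body would have hit the standing stack in a centred grasp. I gripped off-centre, rolled the tube up over the front stop and then centred the grip. I rehearsed this on the empty tube first.
- **Last checks:**
  - **White:** its centre is within about 1 mm of the straw place, about 37.6 mm high, and aligned with the cradle.
  - **Empty tube:** it lies in the crate.
  - **Tray:** the front plate is at its home position and the button is up.
  - **Stack:** its top is at about 110 mm, which fits three tubes with the rosé in the pocket.
  - **Other things:** bowl and notebook measured unmoved; goblet and corkscrew were only checked by eye and look unmoved.
- **Disagreements:**
  - The scene camera reads about 2 mm (x) and 4 mm (y) off the top and wrist cameras; I went by the latter two.
  - The rosé had been knocked about 13 mm within its cell before I picked it up; I measured it again first.
  - The last tray push peaked at about 36 N, against 20 N the first time, but the tray stayed home when let go.

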